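# Peel the top tray off a stuck nest and present it over the peg case

### The arm

A 6-joint arm with a two-finger parallel gripper is mounted at the origin on the work surface. World frame = base frame: x ahead of the robot, y to its left, z up, the work surface at z = 0. Lengths are in mm, angles in degrees, forces in N, time in s.
With the tool pointing down it reaches from about 350 to 850 mm from the base axis. Payload 8.1 kg.
Tool frame: the origin (TCP) lies midway between the tips of the shut fingers; the grasp point (between the pads) lies 19 mm behind it; x points along the fingers, y is the direction in which the jaws open and shut, and the axes are right-handed (so a half turn about x gives the same grasp; the last joint's range is limited). The gripper opens to 85 mm and grips with 20 to 120 N. Pads are 22 mm wide; open, the fingers measure 114 mm over their backs; the gripper's body (76 mm by 85 mm) begins 54 mm behind the grasp point. The pads swing forward as they close: fully open they stand 13 mm farther back than shut.
Start: joints at [65.008, 7.471, 85.268, -0, 87.261, -4.893], TCP at [206.168, 563.471, 202.992] pointing down, gripper open.
Joint ranges: [-169.43, 169.43], [-51.17, 129.36], [1.28, 143.12], [-76.62, 256.62], [0, 156.53], [-152.29, 152.29]. Speed limits (degrees/s): [136.94, 136.94, 159.86, 180, 180, 180].

### API

Orientations are given as [roll, pitch, yaw] about the fixed x, y, z axes, in that order (R = Rz(yaw) Ry(pitch) Rx(roll)).
In Python, from bench import r, snapshot, workorder gives the robot as it stands.
- The arm moves only by the tool send_rows, never from a script. Its arguments are lists of equal length, an entry for each row: "offset": the shift along the tool's x, y, z in cm, a list of three; "dr": the turn, a rotation vector about the tool's x, y, z in degrees, a list of three; "grip": the opening in per cent of the stroke, from 0 (shut) to 100 (fully open). In form: {"offset": [[dx, dy, dz], ...], "dr": [[rx, ry, rz], ...], "grip": [grip, ...]}. A call has 1 to 5 rows; each row shifts and turns the commanded pose from where the row before left it, along the tool's axes as they then stand; what a row does not reach is not made up. A row lasts 1/8 s, in which the tool goes at most 62.5 mm and 10.7 degrees, less where a joint would pass 70% of its speed; a pose out of reach is approached as far as the arm can. A call with a gripper value outside its range is refused whole. The fingers move at their own pace and stop on an object; "force" is the grip in N (left out, the last holds). Time passes only in rows, so rows that do not move let the fingers close. It gives the time, the measured TCP pose, the force and the opening at its end, in the units of the state.
- r.sense(): the state, without advancing time (a new reading comes with each control period).
- snapshot(name): name is "scene" or "top" or "wrist"; returns a dict with "pixels" (400x640x3 uint8, red, green, blue), "fx", "fy", "cx", "cy" (pixels), "distortion" ([k1, k2, p1, p2, k3] as OpenCV has them; the pictures are not rectified), "world_to_cam" (4x4, takes a point from world to camera coordinates). Camera axes: x right, y up, looking along -z (the intrinsics and any distortion apply to the point x, -y, -z); pixel columns grow to the right and rows downward; lengths in mm; the calibration is good to about 2 mm. A picture is of the moment at which its call begins. There is no depth.
- workorder.hand_in(): hands the job in, once; it reports no verdict.
The state is a dict: "time": time; "joint_pos": joint angles; "qd": joint speeds; "joint_efforts": joint torques, N m; "tool_pos": TCP position; "tcp_rot": TCP orientation; "ft_force": force on the tool from outside, world axes, zero at the start; "wrist_torque": the same for the moment, N m; "finger_gap": finger opening in mm.
Only numpy, scipy, OpenCV 4.12 (cv2) and the standard library are available. Lean on these libraries where they do the work, as an engineer would, in place of code of your own. Each camera call takes 0.05 s, during which the arm holds its last target.

### The job

Pack the tent-peg case: first take the Y-peg lying in the top tray of the nested stack and lay it down inside the open black case. Then peel the now empty top tray out of the clips that make it cling to the nest, by tilting it up at its lug so that the lug corner is clearly raised while the opposite corner still sits down, leaving the trays below where they are. Finish still holding the tray in the gripper, level, lined up lengthwise and centred with the case and a few centimetres clear above its rim, touching nothing else; leave the mallet, flask and clear pegs alone.

Things in the scene. Friction and masses are not known exactly. Their poses are not given: they have to be found in the camera images.
- top_tray: Top tray of the nest, grey plastic, 120 g, open upward. Origin: centre of its underside, 20 mm above the table at the start; x along length, y along width, z up. Rim 190 x 140 mm outside, 8 mm wide, 22 to 32 mm above the origin. Tub below tapers from 174 x 124 outside at the rim to 151 x 101 at the bottom; walls and floor 2 mm. The lug stands at its (-x, -y) corner; no other tray has one.
- tray_floor (a point): Middle of the top tray's inner floor, 2 mm above the tray's origin. Two ribs, each 8 mm wide and 8 mm high, cross the floor along y at x = -38 and +38 mm; the Y-peg lies across them.
- lug (a point): On top of the pull lug, mid-thickness, 136 mm from the tray's centre. The lug is an upright block at the rim corner, its long side along the tray's diagonal: 40 mm long (112 to 152 mm from the tray's centre), 12 mm thick, from 22 to 55 mm above the tray's origin. Outside the rim (118 mm) nothing is under or beside it. Axes as the tray's, not turned with the lug.
- lug_corner (a point): Outer corner of the top tray's rim at the lug, at the rim's underside (tray frame: -95, -70, 22 mm), resting on the rim of the second tray.
- far_corner (a point): Outer corner of the top tray's rim opposite the lug, at the rim's underside (tray frame: 95, 70, 22 mm).
- mid_tray: Second tray, loose, same form and axes as the top tray but without lug and ribs; the top tray nests in it with its origin 10 mm above this one's. Only its own weight keeps it there. Origin: centre of its underside.
- base_tray: Third, lowest tray, like the second, fixed to the table. Origin: centre of its underside, on the table. Four sprung steel clips stand on it beside the long sides (x = -55 and +55 mm, y out to 85 mm, up to 53 mm above the table); their pads press on the top tray's rim with about 5 N each, so that it clings: about 3 N of drag per pad until the rim is 9 mm up past it.
- y_peg: Blue aluminium Y-section tent peg, 20 g, 120 mm long, 17 mm wide and 15 mm tall as it lies on two of its three fins. Origin: centre of its underside; x along its length. It starts lying lengthwise in the top tray, its underside on the ribs (8 mm above the tray's inner floor).
- peg_case: Black plastic case, fixed to the table, open upward: 190 (x) x 140 (y) x 58 mm tall outside, walls and floor 5 mm, 180 x 130 mm clear inside. Origin: centre of its underside, on the table; x along its length. Its door is hinged on the +x short end, away from the robot, and is swung right back, sloping from the rim down to the table, about 185 mm long.
- mallet: Peg mallet, wooden handle along its x and steel head at +x, about 240 mm long, 32 mm tall, lying on the table; to be left alone. Origin on the table under it.
- clear_peg_a: Clear plastic peg, 150 mm long, 12 mm tall, lying on the table along its x; to be left alone. Origin: centre of its underside.
- clear_peg_b: Second clear plastic peg, the same; to be left alone. Origin: centre of its underside.
- flask: Steel drink flask with black cap, 68 mm wide, 145 mm tall, upright on the table; to be left alone. Origin: centre of its underside.
Things that resemble listed ones, but are neither listed nor needed, are in the scene too. What is shaped like the mid_tray but brown is not meant.

How it is judged (in metres and radians):
On the way, in this order (a step that is already met when the one before it is completed fails the run):
1. the Y-peg lies in the case, let go, while the top tray still sits in the nest (x of y_peg in the frame of peg_case between -0.09 and 0.09 m and y of y_peg in the frame of peg_case between -0.065 and 0.065 m and z of y_peg in the frame of peg_case below 0.04 m and contact force between y_peg and the fingers below 0.05 N and linear speed of y_peg below 0.05 m/s and distance of top_tray from where it was at the start of the episode below 0.006 m), for 0.2 s.
2. the top tray is being peeled: its lug corner has risen more than 12 mm from its seat while the opposite corner is still within 8 mm of its seat (x of y_peg in the frame of peg_case between -0.09 and 0.09 m and y of y_peg in the frame of peg_case between -0.065 and 0.065 m and z of y_peg in the frame of peg_case below 0.04 m and z of lug_corner in the frame of mid_tray above 0.044 m and z of far_corner in the frame of mid_tray below 0.04 m and contact force between top_tray and the fingers above 0.5 N), for 0.1 s.
At the end, for the whole second after the job is handed in: Top tray held by the gripper alone, at rest, level and in line with the case (either way round) within 7 degrees, centred within 20 mm, underside 6 to 80 mm above the case rim. Y-peg let go in the case. Second tray moved under 12 mm (x of y_peg in the frame of peg_case between -0.09 and 0.09 m and y of y_peg in the frame of peg_case between -0.065 and 0.065 m and z of y_peg in the frame of peg_case below 0.04 m and contact force between y_peg and the fingers below 0.05 N and contact force between y_peg and top_tray below 0.05 N and contact force between top_tray and the fingers above 1 N and contact force between top_tray and peg_case below 0.1 N and contact force between top_tray and mid_tray below 0.1 N and horizontal distance between top_tray and peg_case below 0.02 m and angle between the x axis of top_tray and the x axis of peg_case, either way round below 0.12 rad and angle between top_tray's own z axis and vertical below 0.12 rad and z of top_tray in the frame of peg_case between 0.064 and 0.138 m and linear speed of top_tray below 0.03 m/s and angular speed of top_tray below 0.2 rad/s and distance of mid_tray from where it was at the start of the episode below 0.012 m and angle between mid_tray's own z axis and vertical below 0.05 rad); the arm keeps its last pose, push and grip.
It fails at once if a lower tray is pulled along (more than 15 mm) (distance of mid_tray from where it was at the start of the episode above 0.015 m).
It fails at once if mallet, flask or a clear peg is disturbed (more than 20 mm) (distance of any of mallet, flask, clear_peg_a, clear_peg_b from where it was at the start of the episode above 0.02 m).
It also fails if it takes over 59 s, if anything falls off the work surface, if the arm or the gripper's body presses on something with over 40 N, if the wrist force passes 120 N, or if a joint passes its speed limit or range.

## Working session

There is one attempt and no reset: what is moved stays moved. The work goes in short steps, Python scripts to look and compute and a tool call to move; the robot and the scene stay as the last step left them, time stands still between calls to the robot, and variables do not carry over. Pictures are saved under pics/ and viewed, and the job is handed in when it is done.

Besides the shell and the picture viewer there is one more tool, called after "Request:" by a JSON object that holds its "method" and its "body". send_rows: Moves the arm, as the interface text tells. Its arguments: {"type":"object","properties":{"offset":{"type":"array","items":{"type":"array","items":{"type":"number"}}},"dr":{"type":"array","items":{"type":"array","items":{"type":"number"}}},"grip":{"type":"array","items":{"type":"number"}},"force":{"type":"number"}},"required":["offset","dr","grip"]}

```bash
ls; mkdir -p pics
cat > h.py <<'E'
import numpy as np, cv2, pickle
from bench import r, snapshot, workorder
def snap(name,tag):
    s=snapshot(name); pickle.dump(s,open(f'pics/{tag}.pkl','wb'))
    cv2.imwrite(f'pics/{tag}.png',s['pixels'][:,:,::-1]); return s
def load(tag): return pickle.load(open(f'pics/{tag}.pkl','rb'))
def K(s): return np.array([[s['fx'],0,s['cx']],[0,s['fy'],s['cy']],[0,0,1.]])
def px2w(s,u,v,z):
    d=np.array(s['distortion'],float)
    p=cv2.undistortPoints(np.array([[[u,v]]],float),K(s),d)[0,0]
    T=np.array(s['world_to_cam']);R=T[:3,:3];t=T[:3,3]
    ray=R.T@np.array([p[0],-p[1],-1.]);c=-R.T@t
    return c+ray*(z-c[2])/ray[2]
def w2px(s,P):
    T=np.array(s['world_to_cam']);P=np.atleast_2d(P)
    c=P@T[:3,:3].T+T[:3,3]; c=c*[1,-1,-1]
    return cv2.projectPoints(c,np.zeros(3),np.zeros(3),K(s),np.array(s['distortion'],float))[0][:,0]
def crop(tag,x0,y0,x1,y1,f,out):
    im=cv2.imread(f'pics/{tag}.png')[y0:y1,x0:x1]
    cv2.imwrite(f'pics/{out}.png',cv2.resize(im,None,fx=f,fy=f,interpolation=cv2.INTER_CUBIC))
E
python3 - <<'E'
from h import *
print(r.sense())
for n in('scene','top','wrist'): 
    s=snap(n,n+'0'); print(n,{k:v for k,v in s.items() if k!='pixels'})
E
```

```text
pics
{'time': 0.0, 'joint_pos': array([ 6.50066533e+01,  7.51407745e+00,  8.53307628e+01,  2.02738749e-03,
        8.72596652e+01, -4.89479854e+00]), 'qd': array([-0.11354246, -0.02347086, -0.03446676, -0.07942442, -0.10880322,
        0.00321695]), 'joint_efforts': array([ 6.35672623e-04, -5.69393742e+01, -5.00555348e+01, -1.58427383e-04,
        1.45829382e-02,  1.00303151e-05]), 'tool_pos': array([205.91128155, 562.92465961, 201.94098655]), 'tcp_rot': array([ -96.0048181 ,   89.89547489, -116.10346499]), 'ft_force': array([ 0.44668297, -0.24260462, -0.07425616]), 'wrist_torque': array([ 0.05488404,  0.06787682, -0.04034199]), 'finger_gap': 85.62242319956043}
scene {'fx': 429.66510594837143, 'fy': 429.66510594837143, 'cx': 319.8066490486205, 'cy': 198.58359552517052, 'distortion': array([0.03149584, 0.        , 0.        , 0.        , 0.        ]), 'world_to_cam': array([[ 6.41611040e-01,  7.66987730e-01,  8.06818208e-03,
        -3.30107423e+02],
       [-5.07287778e-01,  4.16426629e-01,  7.54485237e-01,
         1.92961267e+02],
       [ 5.75321113e-01, -4.88178948e-01,  6.562674
[... 512 characters left out ...]
-02,  2.56477096e-03,  9.97058128e-01,
        -1.34125823e+03],
       [ 0.00000000e+00,  0.00000000e+00,  0.00000000e+00,
         1.00000000e+00]])}
wrist {'fx': 285.9480877528296, 'fy': 285.9480877528296, 'cx': 318.98164805294044, 'cy': 196.5596452414431, 'distortion': array([0.00848236, 0.        , 0.        , 0.        , 0.        ]), 'world_to_cam': array([[ 3.44003662e-01,  9.38967767e-01, -1.00696417e-03,
        -5.99602493e+02],
       [-8.90774350e-01,  3.26007811e-01, -3.16606955e-01,
         4.04939531e+01],
       [-2.96955447e-01,  1.09810930e-01,  9.48556283e-01,
        -3.80432377e+02],
       [ 0.00000000e+00,  0.00000000e+00,  0.00000000e+00,
         1.00000000e+00]])}
```

View pics/scene0.png

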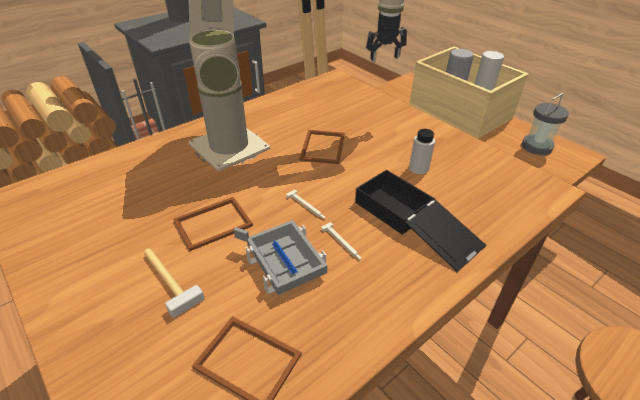

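View pics/top0.png

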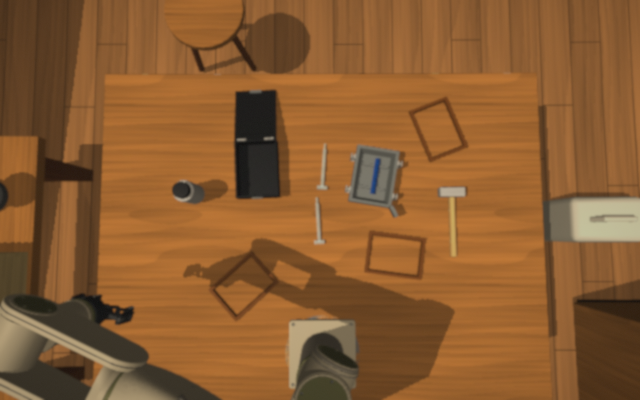

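View pics/wrist0.png

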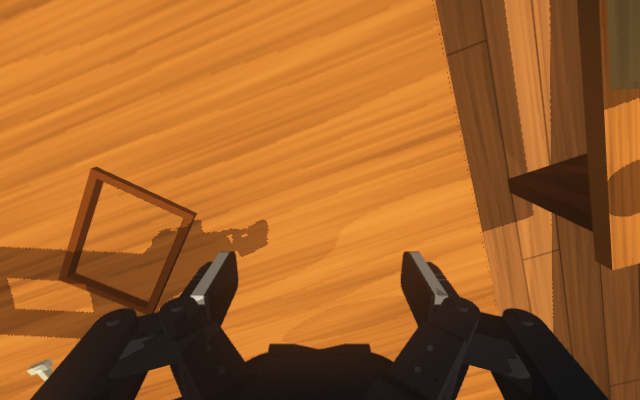

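The scene view shows the nest at about (285,257), the case at (397,200) with its door down to the right, the clear pegs at (305,205) and (340,241), the mallet at (175,285) and the flask at (422,152). In the top view the nest is at (375,177) with its lug at (395,210), and the case is at (258,170). I'll enlarge both next.

Run:
```python
from h import *
crop('top0',330,130,430,230,7,'c1'); crop('top0',220,120,300,215,6,'c2'); crop('scene0',225,210,345,300,6,'c3');crop('scene0',345,160,445,250,7,'c4')
```

```text
(no output)
```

View pics/c1.png

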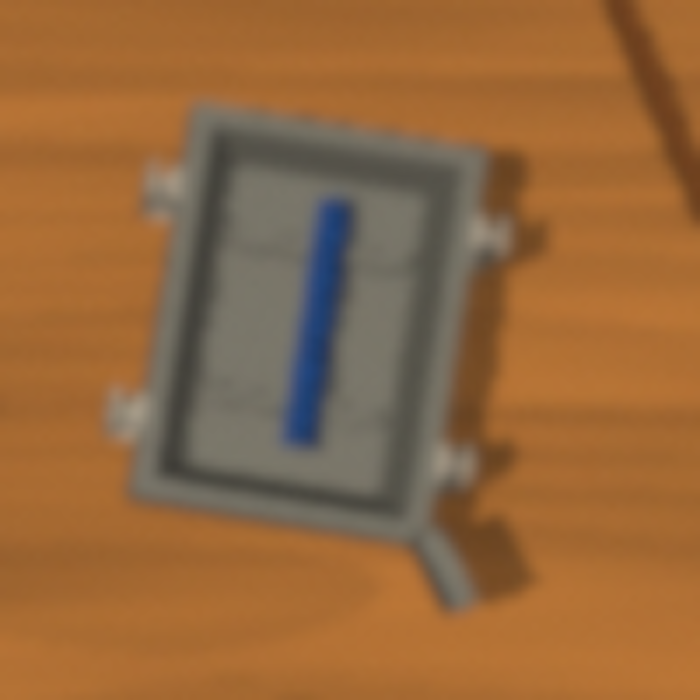

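View pics/c2.png

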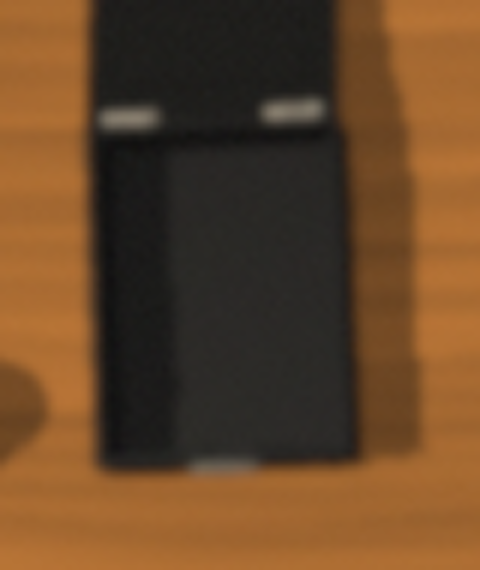

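View pics/c3.png

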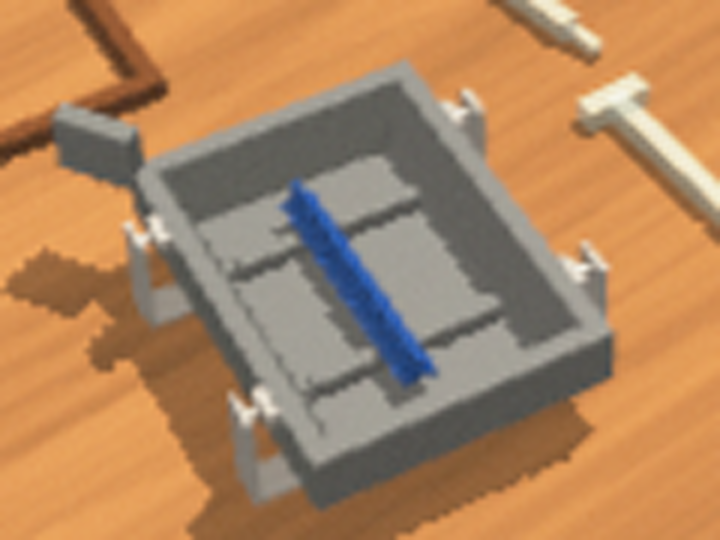

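View pics/c4.png

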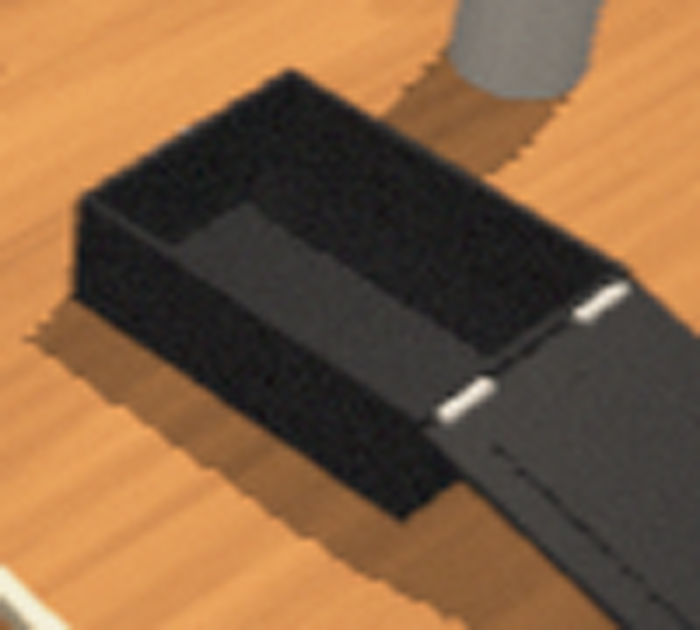

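```bash
cat > fit.py <<'E'
from h import *
from scipy.optimize import least_squares
def uv(X,Y,x0,y0,f): return (x0+(X+.5)/f-.5, y0+(Y+.5)/f-.5)
def Rz(a): c,s=np.cos(a),np.sin(a); return np.array([[c,-s,0],[s,c,0],[0,0,1]])
def fit(obs,p0,z0):
    # obs: list (snap, model pt, (u,v))
    def w(p,m): return Rz(p[2])@np.array(m,float)+[p[0],p[1],z0]
    f=lambda p: np.concatenate([(w2px(s,w(p,m))[0]-q) for s,m,q in obs])
    o=least_squares(f,p0,loss='soft_l1'); print('pose',o.x[:2].round(1),np.degrees(o.x[2]).round(2)); print(f(o.x).reshape(-1,2).round(2).tolist())
    return o.x
E
python3 - <<'E'
from fit import *
t=load('top0');s=load('scene0')
A=lambda X,Y:uv(X,Y,330,130,7); C=lambda X,Y:uv(X,Y,225,210,6)
B=lambda X,Y:uv(X,Y,220,120,6); D=lambda X,Y:uv(X,Y,345,160,7)
for q in [A(197,103),A(488,150),A(412,540),A(130,495),A(320,320)]: print(px2w(t,*q,52).round(1))
for q in [C(403,62),C(610,340),C(320,470),C(140,168)]: print(px2w(s,*q,52).round(1))
print('lug',px2w(t,*A(464,603),75).round(1))
print('case')
for q in [B(92,135),B(342,130),B(358,460),B(98,467)]: print(px2w(t,*q,58).round(1))
for q in [D(290,68),D(630,270),D(425,430),D(80,198)]: print(px2w(s,*q,58).round(1))
tr=[(-95,-70),(95,-70),(95,70),(-95,70)]
m=lambda i,z:(*tr[i],z)
o=[(t,m(2,32),A(197,103)),(t,m(1,32),A(488,150)),(t,m(0,32),A(412,540)),(t,m(3,32),A(130,495)),
(s,m(3,32),C(403,62)),(s,m(2,32),C(610,335)),(s,m(1,32),C(320,467)),(s,m(0,32),C(140,168))]
print('tray');fit(o[:4],[560,-140,0.1],20);fit(o[4:],[560,-140,0.1],20);p=fit(o,[560,-140,0.1],20)
o=[(t,m(2,58),B(92,135)),(t,m(1,58),B(342,130)),(t,m(0,58),B(358,460)),(t,m(3,58),B(98,467)),
(s,m(3,58),D(290,68)),(s,m(2,58),D(630,270)),(s,m(1,58),D(425,430)),(s,m(0,58),D(80,198))]
print('case');fit(o[:4],[560,140,0.1],0);fit(o[4:],[560,140,0.1],0);p=fit(o,[560,140,0.1],0)
# peg top z= 30+15=45
print('peg');
for q in [A(335,200),A(300,445)]: print(px2w(t,*q,45).round(1))
E
```

```text
[ 686.3 -120.    52. ]
[ 663.  -257.2   52. ]
[ 478.5 -218.1   52. ]
[500.3 -86.4  52. ]
[ 582.5 -176.6   52. ]
[500.6 -91.5  52. ]
[ 689.5 -125.8   52. ]
[ 666.6 -258.3   52. ]
[ 480.5 -223.3   52. ]
lug [ 448.  -237.6   75. ]
case
[694.1 285.2  58. ]
[696.4 148.1  58. ]
[514.3 138.8  58. ]
[511.2 280.   58. ]
[510.7 278.8  58. ]
[699.4 286.7  58. ]
[709.7 146.3  58. ]
[517.5 140.2  58. ]
tray
pose [ 582.  -170.8] -10.42
[[-0.26, -0.53], [-0.11, 0.07], [1.36, 0.81], [-0.5, -0.25]]
pose [ 583.2 -174. ] -9.62
[[0.81, -0.25], [1.24, -0.36], [-0.57, 0.25], [-1.78, 0.11]]
pose [ 582.7 -172.4] -9.98
[[-0.01, -0.64], [0.2, -0.35], [2.1, 0.45], [0.19, -0.29], [1.43, -0.56], [1.49, -0.57], [-0.44, -0.23], [-1.22, -0.43]]
case
pose [604.2 213. ] 2.07
[[-0.35, -0.74], [0.49, -1.58], [-0.24, 0.76], [0.13, 1.36]]
pose [609.4 213. ] 2.8
[[-0.03, 0.13], [0.6, 0.13], [-0.19, -0.61], [-0.31, 0.3]]
pose [607.5 213.4] 2.38
[[-0.62, -1.6], [0.22, -2.66], [-0.21, -0.36], [0.18, 0.46], [-0.12, -0.22], [0.16, -0.07], [-0.93, -1.03], [-0.62, -0.25]]
peg
[ 640.8 -185.5   45. ]
[ 524.1 -167.2   45. ]
```

```bash
cat > plan.py <<'E'
from h import *
from scipy.spatial.transform import Rotation as Ro
def pose():
    s=r.sense(); return np.array(s['tool_pos']),Ro.from_euler('xyz',s['tcp_rot'],degrees=True)
def down(jaw,tilt=None):
    a=np.radians(jaw); x=np.array([0,0,-1.]); y=np.array([np.cos(a),np.sin(a),0]); return Ro.from_matrix(np.c_[x,y,np.cross(x,y)])
def togo(p,R,p0=None,R0=None):
    if p0 is None: p0,R0=pose()
    d=R0.inv().apply(np.array(p)-p0)/10; w=(R0.inv()*R).as_rotvec(degrees=True)
    print('offset cm',d.round(2),'dr',w.round(2),'| mm',np.linalg.norm(d)*10//1)
E
python3 - <<'E'
from plan import *
p,R=pose(); print(R.as_matrix().round(3)); 
for i in range(3): print(r.sense()['tool_pos'].round(2),r.sense()['tcp_rot'].round(2))
for j in(81,-99): togo([560,-176,260],down(j))
E
```

```text
[[-0.001  0.344  0.939]
 [-0.001  0.939 -0.344]
 [-1.    -0.001 -0.   ]]
[205.96 563.05 202.18] [ -97.07   89.92 -117.18]
[205.96 563.05 202.18] [ -97.07   89.92 -117.18]
[205.96 563.05 202.18] [ -97.07   89.92 -117.18]
offset cm [ -5.71 -57.24  58.65] dr [-11.1   -0.02   0.08] | mm 821.0
offset cm [ -5.71 -57.24  58.65] dr [1.689e+02 1.200e-01 3.000e-02] | mm 821.0
```

Request:
{"method": "send_rows", "body": {"offset": [[-1.5, -3.8, 3.9], [-1.5, -3.8, 3.9], [-1.5, -3.8, 3.9], [-1.2, -3.8, 3.9], [0, -3.8, 3.9]], "dr": [[0, 0, 0], [0, 0, 0], [0, 0, 0], [0, 0, 0], [0, 0, 0]], "grip": [100, 100, 100, 80, 60]}}

```text
time: 0.78
tool_pos: [324.8, 316.8, 261.1]
tcp_rot: [54.8, 89.9, 34.7]
ft_force: [1.0, -0.5, -0.3]
finger_gap: 51.8
```

Request:
{"method": "send_rows", "body": {"offset": [[0, -3.8, 3.9], [0, -3.8, 3.9], [0, -3.8, 3.9], [0, -3.8, 3.9], [0, -3.8, 3.9]], "dr": [[0, 0, 0], [0, 0, 0], [0, 0, 0], [0, 0, 0], [0, 0, 0]], "grip": [50, 50, 50, 50, 50]}}

```text
time: 1.4
tool_pos: [442.2, 70.9, 259.9]
tcp_rot: [55.4, 90.0, 35.3]
ft_force: [0.7, 0.1, 0.4]
finger_gap: 42.5
```

Request:
{"method": "send_rows", "body": {"offset": [[0, -3.8, 3.9], [0, -3.8, 3.9], [0, -3.8, 3.9], [0, -3.8, 3.9], [0, -3.8, 3.9]], "dr": [[0, 0, 0], [0, 0, 0], [0, 0, 0], [0, 0, 0], [0, 0, 0]], "grip": [50, 50, 50, 50, 50]}}

```text
time: 2.02
tool_pos: [560.1, -174.6, 259.7]
tcp_rot: [151.0, 90.0, 130.9]
ft_force: [0.9, 0.2, 2.2]
finger_gap: 43.0
```

Run:
```python
from plan import *
s=r.sense();print(s['time'],s['tool_pos'].round(1),s['finger_gap'])
togo([520,-176,260],down(81))
```

```text
2.025 [ 560.1 -174.6  259.7] 43.03009287608489
offset cm [-0.03 -1.51 -3.72] dr [-1.111e+01 -1.000e-02 -1.000e-02] | mm 40.0
```

Now I'll turn to the peg's heading, back off slightly and look with the wrist camera.

Request:
{"method": "send_rows", "body": {"offset": [[0, -0.8, -2], [0, -0.8, -2], [0, 0, 0]], "dr": [[-5.5, 0, 0], [-5.6, 0, 0], [0, 0, 0]], "grip": [50, 50, 50]}}

```text
time: 2.4
tool_pos: [516.0, -176.5, 259.7]
tcp_rot: [171.8, 90.0, 162.7]
ft_force: [-0.4, 0.2, 0.5]
finger_gap: 42.6
```

Run:
```python
from plan import *
s=r.sense();print(s['time'],s['tool_pos'].round(1),s['tcp_rot'])
snap('wrist','w1')
```

```text
2.4 [ 516.  -176.5  259.7] [171.79449133  89.96832876 162.71145288]
```

View pics/w1.png

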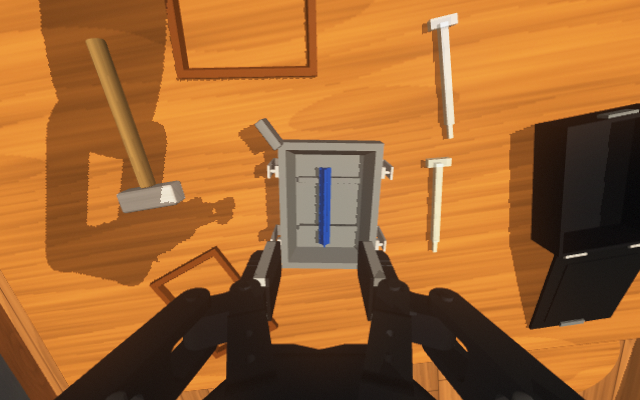

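The wrist view shows the tray centred near (330,205), the blue peg from (325,168) to (325,245), and the lug at (268,133). I'll enlarge it for accurate corners.

Run:
```python
from h import *
crop('w1',240,105,410,280,4.5,'c5')
s=load('w1');T=s['world_to_cam'];print(-T[:3,:3].T@T[:3,3])
```

```text
[ 435.49017713 -163.33746417  430.8142873 ]
```

View pics/c5.png

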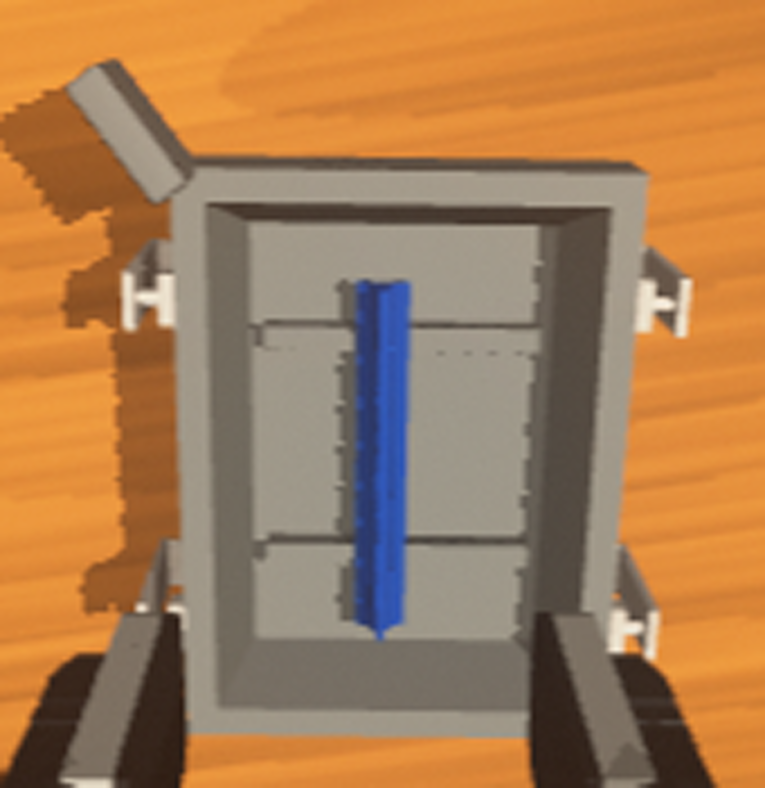

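Run:
```python
from fit import *
s=load('w1'); E=lambda X,Y:uv(X,Y,240,105,4.5)
for n,q,z in [('lugcorner',E(172,170),52),('near right',E(648,176),52),('far left',E(190,735),52),('lugtop mid',E(130,134),75),('lug out',E(85,77),75),('lug in',E(175,190),75),('peg near',E(385,285),45),('peg far',E(380,638),45),('peg farbottomL',E(357,627),30),('peg farbottomR',E(403,627),30)]:
    print(n,px2w(s,*q,z).round(1))
m={0:(-95,-70,32),3:(-95,70,32),1:(95,-70,32)}
L=lambda d:(-.805*d,-.593*d,55)
fit([(s,m[0],E(172,170)),(s,m[3],E(648,176)),(s,m[1],E(190,735)),(s,L(152),E(85,77)),(s,L(112),E(175,190))],[583,-173,-.17],20)
```

```text
lugcorner [ 477.7 -224.5   52. ]
near right [501.4 -87.6  52. ]
far left [ 664.4 -257.    52. ]
lugtop mid [ 463.8 -230.1   75. ]
lug out [ 447.3 -238.8   75. ]
lug in [ 480.6 -221.1   75. ]
peg near [ 522.9 -168.4   45. ]
peg far [ 642.1 -188.4   45. ]
peg farbottomL [ 644.6 -196.6   30. ]
peg farbottomR [ 647.2 -180.8   30. ]
pose [ 582.9 -171.8] -9.98
[[0.1, -0.39], [0.88, -0.1], [-0.16, -0.01], [-0.58, -0.33], [-0.07, 1.66]]
```

Run:
```python
from plan import *
togo([582.5,-178,100],down(80.5))
```

```text
offset cm [16.    0.87  6.52] dr [ 0.36  0.02 -0.  ] | mm 173.0
```

Request:
{"method": "send_rows", "body": {"offset": [[3, 0.2, 2.2], [4.5, 0.3, 2.2], [4.5, 0.3, 2.1], [4, 0.1, 0], [0, 0, 0]], "dr": [[0.4, 0, 0], [0, 0, 0], [0, 0, 0], [0, 0, 0], [0, 0, 0]], "grip": [50, 50, 50, 50, 50]}}

```text
time: 3.08
tool_pos: [579.9, -176.0, 95.5]
tcp_rot: [166.9, 89.5, 157.4]
ft_force: [-0.5, -0.1, 0.1]
finger_gap: 42.7
```

Run:
```python
from plan import *
togo([582.5,-178,28],down(80.5))
snap('wrist','w2');snap('scene','s2'); crop('s2',215,180,355,310,5.5,'c6')
```

```text
offset cm [ 6.75 -0.17  0.35] dr [ 0.05 -0.45 -0.1 ] | mm 67.0
```

View pics/w2.png

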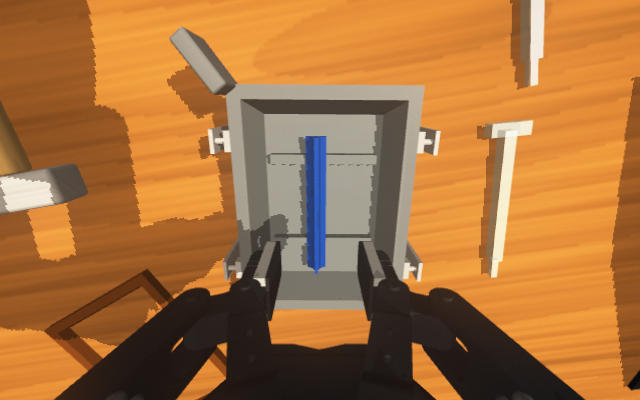

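View pics/c6.png

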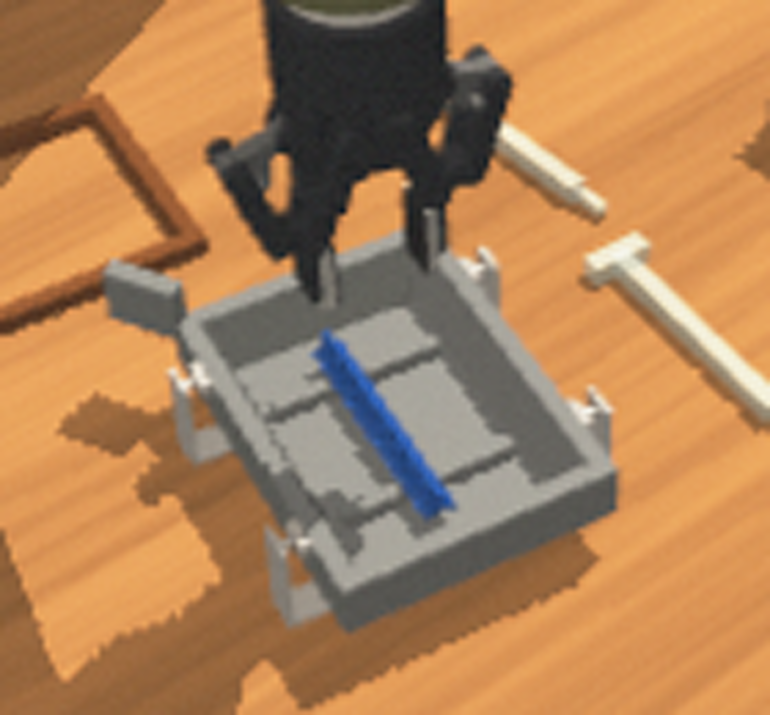

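The wrist view has the peg at (316,205) between the open fingers (265 and 372), and the scene view shows both fingers above the tray, straddling the peg. Going down.

Request:
{"method": "send_rows", "body": {"offset": [[2, -0.1, 0.2], [2, -0.1, 0.1], [0, 0, 0], [0, 0, 0]], "dr": [[0, 0, 0], [0, 0, 0], [0, 0, 0], [0, 0, 0]], "grip": [50, 50, 50, 50]}}

```text
time: 3.68
tool_pos: [584.9, -180.3, 59.9]
tcp_rot: [167.4, 90.0, 158.0]
ft_force: [0.2, 1.1, 0.9]
finger_gap: 42.9
```

Run:
```python
from plan import *
print(r.sense()['tool_pos'].round(1),r.sense()['tcp_rot'].round(2));togo([582.5,-178,27],down(80.5))
```

```text
[ 584.9 -180.3   59.9] [167.38  89.98 157.97]
offset cm [ 3.29  0.18 -0.27] dr [ 0.09 -0.02 -0.  ] | mm 33.0
```

Request:
{"method": "send_rows", "body": {"offset": [[1.5, 0.2, -0.3], [1.2, 0, 0], [0.5, 0, 0], [0, 0, 0], [0, 0, 0]], "dr": [[0, 0, 0], [0, 0, 0], [0, 0, 0], [0, 0, 0], [0, 0, 0]], "grip": [50, 50, 50, 50, 35], "force": 30}}

```text
time: 4.3
tool_pos: [582.7, -177.9, 28.4]
tcp_rot: [-11.7, 90.0, -21.1]
ft_force: [-0.5, -0.5, -0.4]
finger_gap: 29.9
```

Request:
{"method": "send_rows", "body": {"offset": [[0, 0, 0], [0, 0, 0], [0, 0, 0], [0, 0, 0]], "dr": [[0, 0, 0], [0, 0, 0], [0, 0, 0], [0, 0, 0]], "grip": [20, 5, 0, 0], "force": 30}}

```text
time: 4.8
tool_pos: [582.4, -177.8, 28.1]
tcp_rot: [-40.3, 90.0, -49.7]
ft_force: [0.1, 0.5, 0.0]
finger_gap: -0.1
```

Run:
```python
from plan import *
s=r.sense();print(s['tool_pos'].round(1),s['ft_force'].round(1),s['finger_gap'])
snap('scene','s3'); crop('s3',215,180,355,310,5.5,'c7')
```

```text
[ 582.4 -177.8   28.1] [0.1 0.5 0. ] -0.09151986466970058
```

View pics/c7.png

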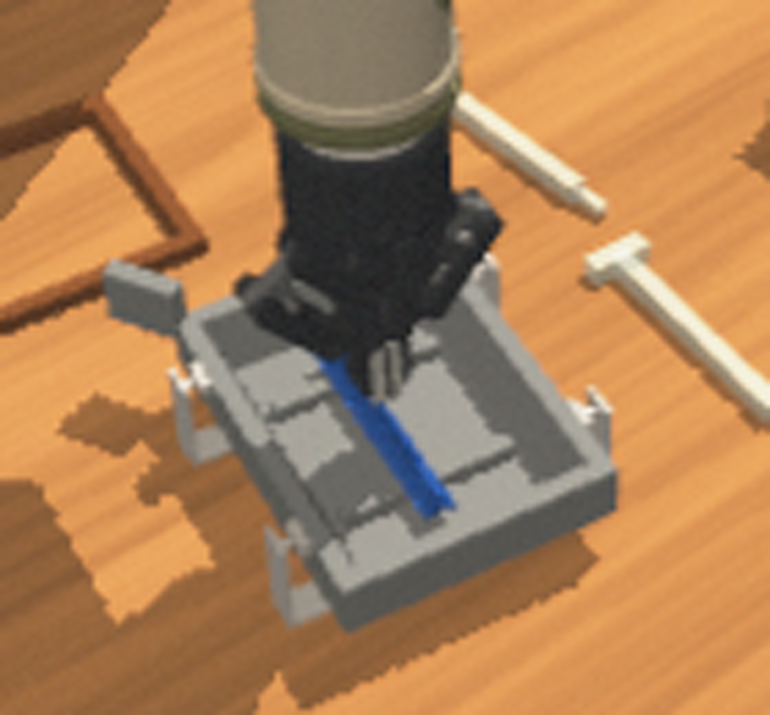

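Run:
```python
from h import *
snap('wrist','w3');crop('s3',240,220,320,290,9,'c8');crop('w3',200,80,440,280,3.3,'c9')
```

```text
(no output)
```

View pics/c8.png

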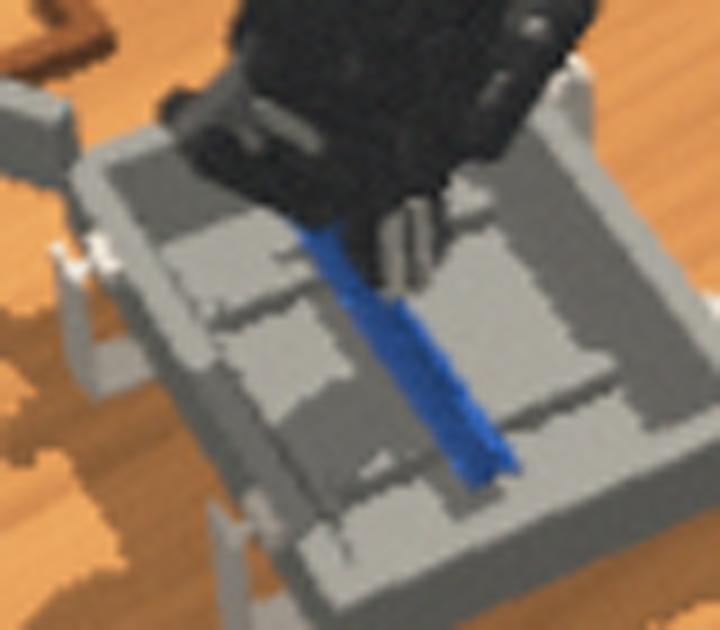

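View pics/c9.png

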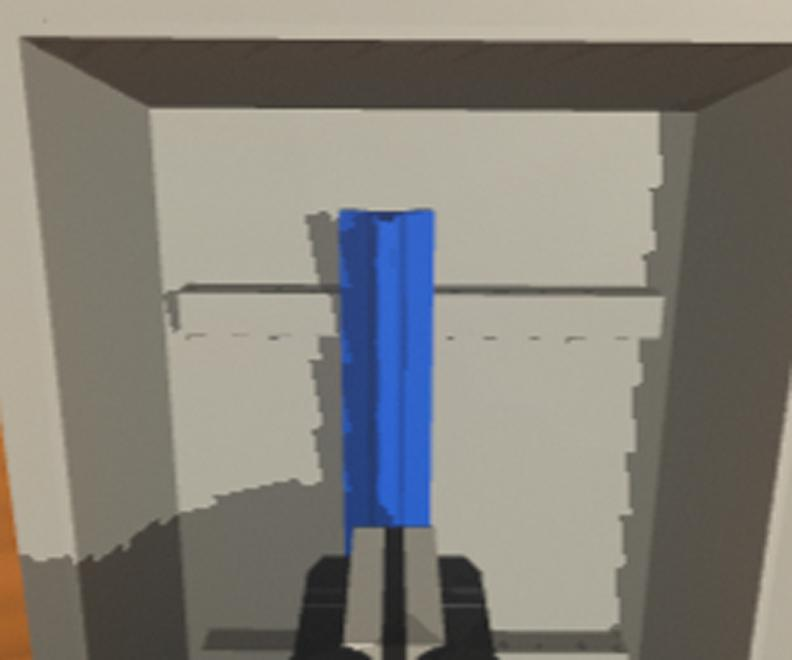

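Run:
```python
from h import *
s=load('s3');w=load('w3')
for z in(28,36,45,55):
    a=w2px(s,[582.4,-177.8,z])[0]; b=w2px(w,[582.4,-177.8,z])[0]
    print(z,((a-[240,220])*9).round(),((b-[200,80])*3.3).round())
print(r.sense()['finger_gap'],r.sense()['time'])
```

```text
28 [402. 338.] [391. 502.]
36 [401. 320.] [390. 520.]
45 [399. 299.] [390. 542.]
55 [398. 276.] [390. 570.]
0.04233664324645985 4.9
```

The fingertips show at crop (400,295), which matches a height of about 42–45 mm rather than 28, and the peg hasn't been displaced. A small lift will show whether the top fin is held.

Request:
{"method": "send_rows", "body": {"offset": [[-0.5, 0, 0], [-0.5, 0, 0], [-0.5, 0, 0], [0, 0, 0]], "dr": [[0, 0, 0], [0, 0, 0], [0, 0, 0], [0, 0, 0]], "grip": [0, 0, 0, 0]}}

```text
time: 5.4
tool_pos: [583.0, -178.0, 43.9]
tcp_rot: [-13.6, 89.9, -23.0]
ft_force: [0.2, -0.0, 0.1]
finger_gap: 0.0
```

Run:
```python
from h import *
s=r.sense();print(s['tool_pos'].round(1),s['finger_gap'])
snap('scene','s4');snap('wrist','w4');crop('s4',240,220,320,290,9,'c8');crop('w4',200,80,440,280,3.3,'c9')
```

```text
[ 583.  -178.    43.9] 0.0022152120772375534
```

View pics/c8.png

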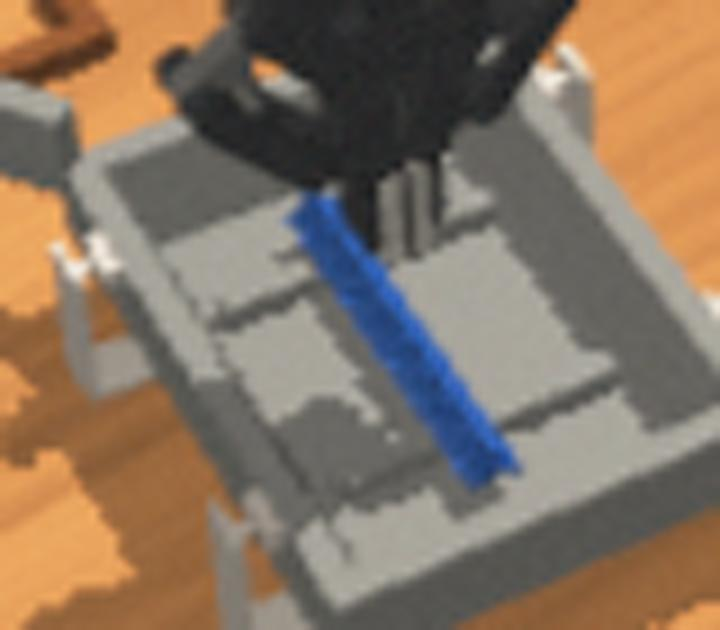

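View pics/c9.png

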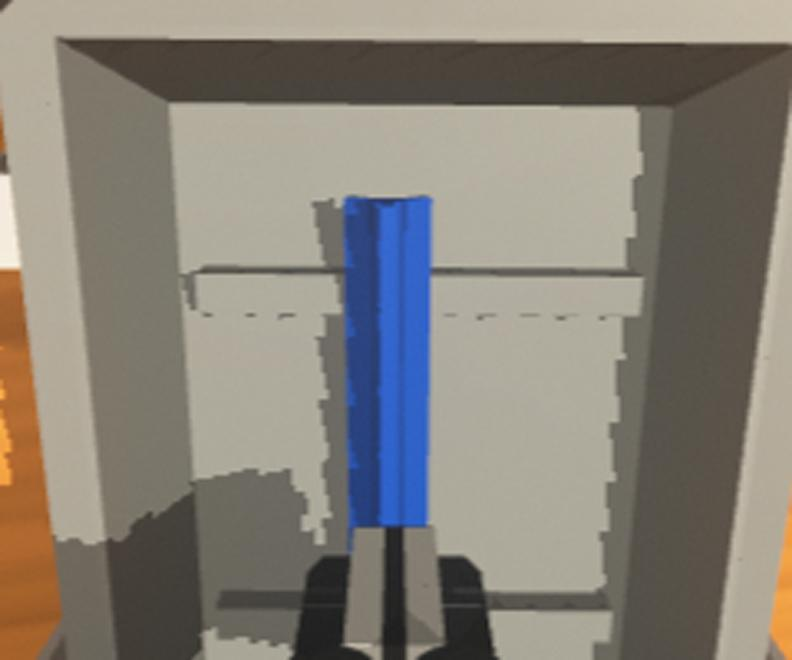

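Run:
```python
from plan import *
s=load('s4');w=load('w4')
p,R=pose(); print(p)
for b in(0,8,12,16,20,25):
    P=p-R.apply([b,0,0]); P2=P+R.apply([0,0,11])
    print(b,[((w2px(s,q)[0]-[240,220]+.5)*9).round().tolist() for q in(P,P2)],[((w2px(w,q)[0]-[200,80]+.5)*3.3).round().tolist() for q in (P,P+R.apply([0,0,-11]))])
```

```text
[ 582.43186558 -177.77527567   43.10519393]
0 [[404.0, 308.0], [421.0, 333.0]] [[393.0, 501.0], [393.0, 450.0]]
8 [[403.0, 290.0], [420.0, 315.0]] [[393.0, 519.0], [393.0, 466.0]]
12 [[402.0, 280.0], [420.0, 305.0]] [[393.0, 529.0], [393.0, 475.0]]
16 [[402.0, 271.0], [419.0, 296.0]] [[393.0, 539.0], [392.0, 484.0]]
20 [[401.0, 262.0], [418.0, 286.0]] [[393.0, 550.0], [392.0, 494.0]]
25 [[400.0, 250.0], [418.0, 275.0]] [[393.0, 563.0], [392.0, 506.0]]
```

Both views put the visible fingertips about 30 mm behind the reported TCP. That explains closing above the peg, but it contradicts the stated tool frame. I'll check it with a careful touch on the bare tray floor beside the peg.

Request:
{"method": "send_rows", "body": {"offset": [[-1, 1.5, 0], [0, 1.5, 0], [1, 0, 0], [1, 0, 0], [0, 0, 0]], "dr": [[0, 0, 0], [0, 0, 0], [0, 0, 0], [0, 0, 0], [0, 0, 0]], "grip": [0, 0, 0, 0, 0]}}

```text
time: 6.12
tool_pos: [585.7, -147.8, 30.8]
tcp_rot: [172.6, 89.8, 163.2]
ft_force: [-0.2, 0.2, -0.3]
finger_gap: -0.1
```

Run:
```python
from plan import *
s=r.sense();print(s['tool_pos'].round(1),s['finger_gap'],s['ft_force'].round(1))
snap('scene','s5');snap('wrist','w5');crop('s5',230,200,330,290,8,'c8');crop('w5',200,80,440,280,3.3,'c9')
p,R=pose()
for b in(0,10,20,30):
  for k in(-11,11):
    P=p+R.apply([-b,0,k]); a=w2px(load('s5'),P)[0];c=w2px(load('w5'),P)[0]
    print(b,k,((a-[230,200]+.5)*8).round(),((c-[200,80]+.5)*3.3).round())
```

```text
[ 585.7 -147.8   30.8] -0.13091290398082084 [-0.2  0.2 -0.3]
0 -11 [505. 400.] [392. 456.]
0 11 [536. 443.] [392. 557.]
10 -11 [504. 379.] [392. 477.]
10 11 [535. 422.] [392. 582.]
20 -11 [503. 359.] [391. 500.]
20 11 [534. 402.] [392. 610.]
30 -11 [502. 338.] [391. 526.]
30 11 [533. 381.] [391. 641.]
```

View pics/c8.png

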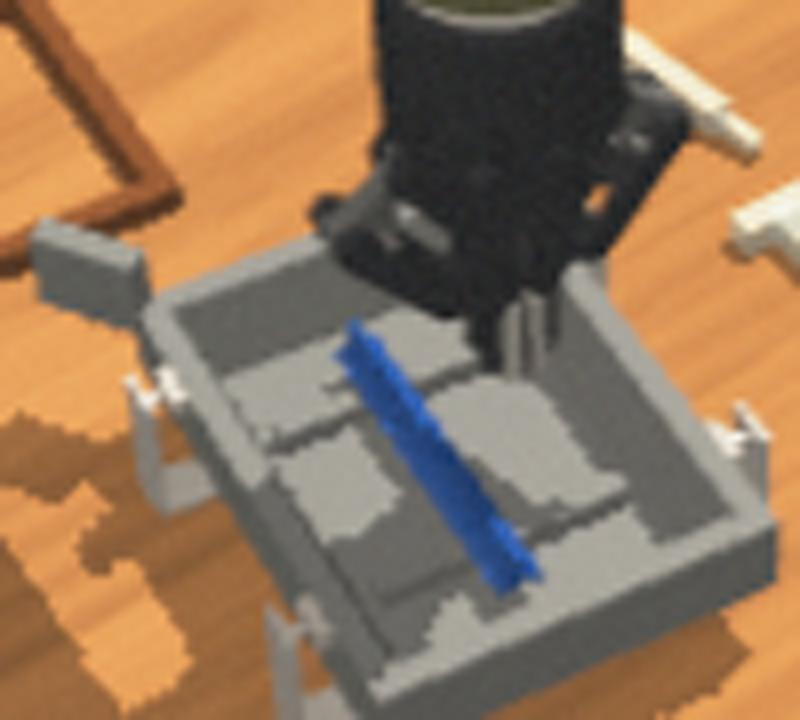

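View pics/c9.png

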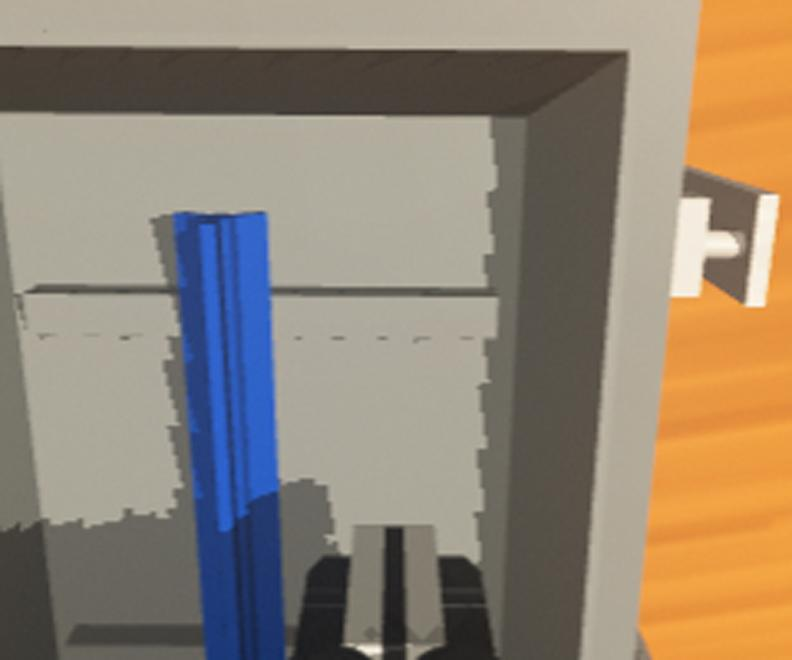

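Again both views agree: tips at scene crop (525,375) and wrist crop (392,527), about 30 mm behind the reported TCP. I'll descend gently, watching the force.

Request:
{"method": "send_rows", "body": {"offset": [[0.7, 0, 0], [0.7, 0, 0], [0.7, 0, 0], [0, 0, 0]], "dr": [[0, 0, 0], [0, 0, 0], [0, 0, 0], [0, 0, 0]], "grip": [0, 0, 0, 0]}}

```text
time: 6.72
tool_pos: [586.5, -147.9, 10.9]
tcp_rot: [169.9, 89.9, 160.5]
ft_force: [-0.3, 0.2, 0.9]
finger_gap: 0.1
```

Request:
{"method": "send_rows", "body": {"offset": [[0.4, 0, 0], [0.4, 0, 0], [0.3, 0, 0], [0, 0, 0]], "dr": [[0, 0, 0], [0, 0, 0], [0, 0, 0], [0, 0, 0]], "grip": [0, 0, 0, 0]}}

```text
time: 7.22
tool_pos: [587.0, -148.1, 0.6]
tcp_rot: [172.2, 90.0, 162.8]
ft_force: [-0.2, 1.1, 0.1]
finger_gap: -0.2
```

Run:
```python
from plan import *
s=r.sense();print(s['tool_pos'].round(1),s['finger_gap'],s['ft_force'].round(1))
snap('scene','s6');snap('wrist','w6');crop('s6',230,200,330,290,8,'c8');crop('w6',200,80,440,280,3.3,'c9')
```

```text
[ 587.  -148.1    0.6] -0.23904237542818244 [-0.2  1.1  0.1]
```

View pics/c8.png

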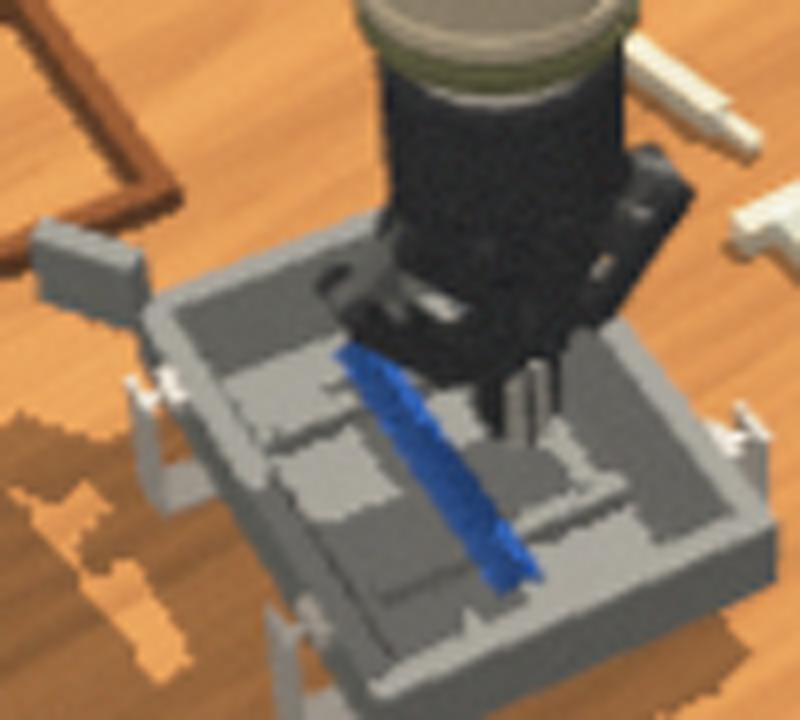

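View pics/c9.png

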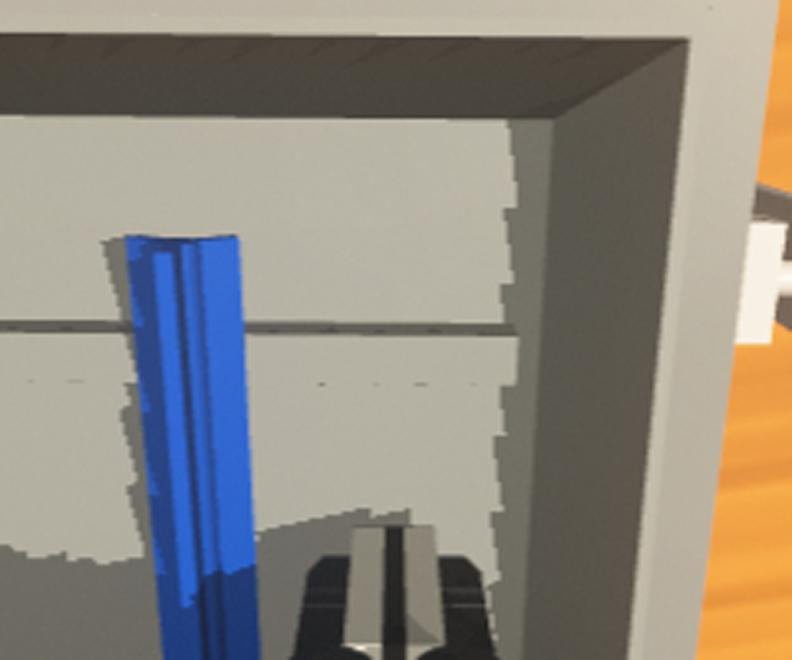

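Still clear, with the tip shadow closing in on the floor. A little further.

Request:
{"method": "send_rows", "body": {"offset": [[0.2, 0, 0], [0.2, 0, 0], [0, 0, 0]], "dr": [[0, 0, 0], [0, 0, 0], [0, 0, 0]], "grip": [0, 0, 0]}}

```text
time: 7.7
tool_pos: [587.0, -148.1, -3.3]
tcp_rot: [173.4, 90.0, 164.0]
ft_force: [1.5, 0.7, -0.1]
finger_gap: 0.0
```

Request:
{"method": "send_rows", "body": {"offset": [[0.2, 0, 0], [0.1, 0, 0], [0, 0, 0]], "dr": [[0, 0, 0], [0, 0, 0], [0, 0, 0]], "grip": [0, 0, 0]}}

```text
time: 8.07
tool_pos: [587.3, -148.2, -6.0]
tcp_rot: [-13.1, 90.0, -22.5]
ft_force: [-0.1, 0.3, -0.9]
finger_gap: -0.3
```

Request:
{"method": "send_rows", "body": {"offset": [[0.1, 0, 0], [0.1, 0, 0], [0, 0, 0]], "dr": [[0, 0, 0], [0, 0, 0], [0, 0, 0]], "grip": [0, 0, 0]}}

```text
time: 8.45
tool_pos: [587.4, -148.2, -6.3]
tcp_rot: [-102.7, 90.0, -112.1]
ft_force: [-7.5, 2.5, 15.0]
finger_gap: -0.0
```

Request:
{"method": "send_rows", "body": {"offset": [[0.1, 0, 0], [0.1, 0, 0], [0, 0, 0]], "dr": [[0, 0, 0], [0, 0, 0], [0, 0, 0]], "grip": [0, 0, 0]}}

```text
time: 8.82
tool_pos: [587.5, -148.3, -6.4]
tcp_rot: [-122.1, 90.0, -131.5]
ft_force: [-15.5, 5.2, 30.0]
finger_gap: -0.1
```

Contact came at a TCP reading of −6.2 mm on a floor at 22 mm, so the real fingertips sit 28 mm behind the reported TCP. I'll apply that correction from here on. Next: back off, open and go back over the peg.

Request:
{"method": "send_rows", "body": {"offset": [[-0.4, 0, 0], [-3, 0, 0], [-1.5, -1.5, 0], [0, -1.5, 0], [0, 0, 0]], "dr": [[0, 0, 0], [0, 0, 0], [0, 0, 0], [0, 0, 0], [0, 0, 0]], "grip": [0, 0, 20, 50, 50]}}

```text
time: 9.45
tool_pos: [581.5, -179.4, 38.0]
tcp_rot: [-175.4, 89.9, 175.1]
ft_force: [-0.5, 0.4, -0.8]
finger_gap: 42.5
```

Run:
```python
from plan import *
s=r.sense();print(s['tool_pos'].round(1),s['finger_gap'],s['ft_force'].round(1));togo([582.5,-178,-2],down(80.5))
snap('scene','s7');snap('wrist','w7');crop('s7',230,200,330,290,8,'c8');crop('w7',200,80,440,280,3.3,'c9')
```

```text
[ 581.5 -179.4   38. ] 42.54834256290652 [-0.5  0.4 -0.8]
offset cm [4.   0.15 0.08] dr [-0.02 -0.06  0.  ] | mm 40.0
```

View pics/c8.png

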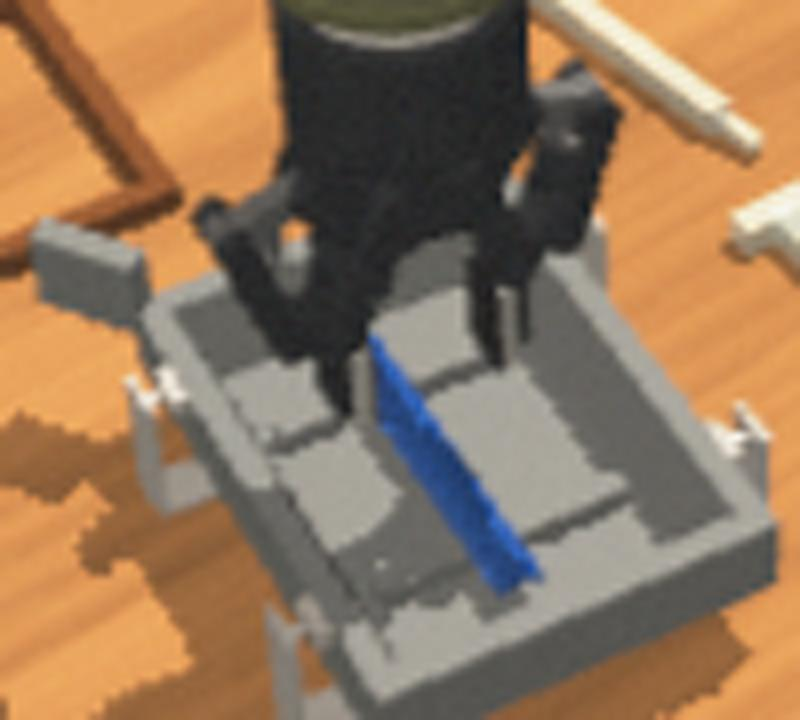

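View pics/c9.png

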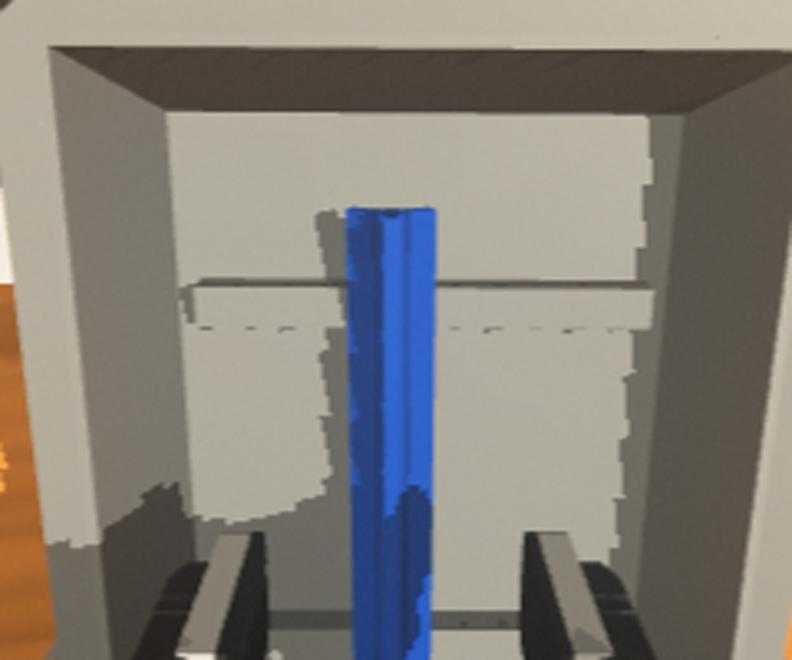

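The peg is centred between the fingers (wrist crop: fingers at 255 and 530, ridge at 393). Descending and gripping.

Request:
{"method": "send_rows", "body": {"offset": [[1.5, 0.1, 0], [1.5, 0, 0], [0.8, 0, 0], [0.3, 0, 0], [0, 0, 0]], "dr": [[0, 0, 0], [0, 0, 0], [0, 0, 0], [0, 0, 0], [0, 0, 0]], "grip": [50, 50, 50, 40, 20], "force": 30}}

```text
time: 10.18
tool_pos: [582.5, -176.7, -2.2]
tcp_rot: [178.3, 90.0, 168.9]
ft_force: [-0.2, -0.3, 0.3]
finger_gap: 17.7
```

Request:
{"method": "send_rows", "body": {"offset": [[0, 0, 0], [0, 0, 0], [0, 0, 0]], "dr": [[0, 0, 0], [0, 0, 0], [0, 0, 0]], "grip": [0, 0, 0]}}

```text
time: 10.55
tool_pos: [582.8, -176.9, -1.6]
tcp_rot: [-12.6, 90.0, -22.0]
ft_force: [-0.3, -1.2, -1.5]
finger_gap: 16.0
```

Held at 16 mm on a 17 mm peg. Lift and carry to the case.

Request:
{"method": "send_rows", "body": {"offset": [[-1.5, 0, 0], [-3, 0, 0], [-4, 0, 0], [-4, 0, 0], [-1, 0, 0]], "dr": [[0, 0, 0], [0, 0, 0], [0, 0, 0], [0, 0, 0], [0, 0, 0]], "grip": [0, 0, 0, 0, 0]}}

```text
time: 11.18
tool_pos: [584.9, -177.7, 138.2]
tcp_rot: [-12.4, 89.6, -21.8]
ft_force: [1.6, -0.4, 0.1]
finger_gap: 16.0
```

Run:
```python
from plan import *
s=r.sense();print(s['tool_pos'].round(1),s['finger_gap'],s['ft_force'].round(1));togo([607,213,132],down(92.5));togo([607,213,132],down(80.5))
snap('scene','s8');crop('s8',215,160,335,290,6,'c8')
```

```text
[ 584.9 -177.7  138.2] 15.970777193633777 [ 1.6 -0.4  0.1]
offset cm [ 0.53 38.91 -4.21] dr [-11.9    0.39   0.13] | mm 391.0
offset cm [ 0.53 38.91 -4.21] dr [0.1  0.4  0.09] | mm 391.0
```

View pics/c8.png

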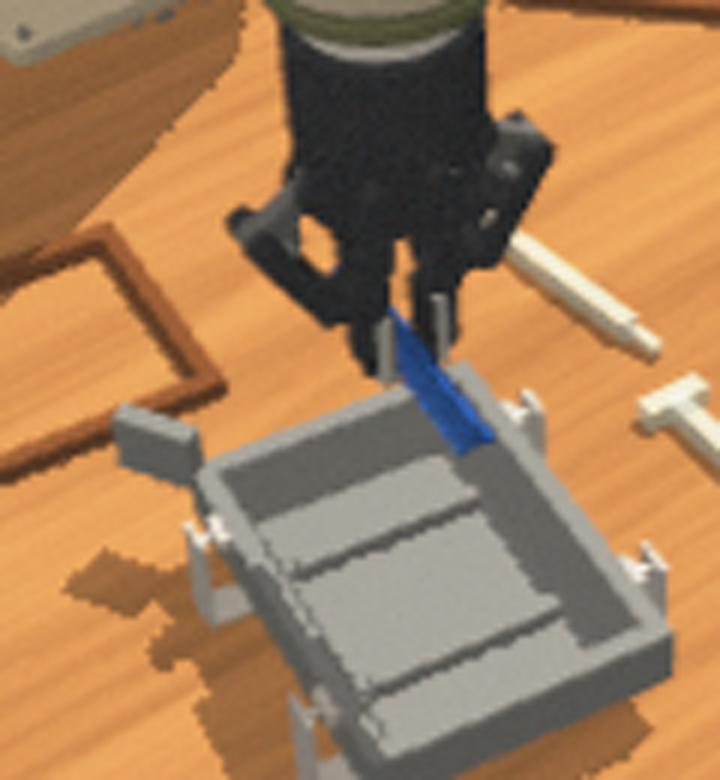

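The peg is held, sticking out at crop (440,380), and the tray below is empty and still seated in the clips. Carrying across.

Request:
{"method": "send_rows", "body": {"offset": [[0, 3, -0.3], [0, 5, -0.5], [0, 5, -0.5], [0, 5, -0.5], [0, 5, -0.5]], "dr": [[0, 0, 0], [0, 0, 0], [0, 0, 0], [0, 0, 0], [0, 0, 0]], "grip": [0, 0, 0, 0, 0]}}

```text
time: 11.85
tool_pos: [596.4, 55.4, 131.5]
tcp_rot: [-169.5, 89.9, -178.9]
ft_force: [0.1, -0.1, 0.2]
finger_gap: 15.9
```

Request:
{"method": "send_rows", "body": {"offset": [[0, 5, -0.5], [0, 5, -0.5], [0, 4, -0.5], [0, 1.9, -0.4], [0, 0, 0]], "dr": [[0, 0, 0], [0, 0, 0], [0, 0, 0], [-6, 0, 0], [-6, 0, 0]], "grip": [0, 0, 0, 0, 0]}}

```text
time: 12.48
tool_pos: [603.3, 215.6, 131.2]
tcp_rot: [-175.3, 89.9, -172.4]
ft_force: [0.3, 0.1, -0.4]
finger_gap: 16.1
```

Request:
{"method": "send_rows", "body": {"offset": [[0, 0, 0], [0, 0, 0]], "dr": [[0, 0, 0], [0, 0, 0]], "grip": [0, 0]}}

```text
time: 12.72
tool_pos: [604.2, 213.4, 132.2]
tcp_rot: [-165.4, 89.9, -163.0]
ft_force: [0.4, 0.3, -0.2]
finger_gap: 15.6
```

Run:
```python
from plan import *
s=r.sense();print(s['time'],s['tool_pos'].round(1),s['finger_gap'],s['ft_force'].round(1));togo([607,213,-12],down(92.5))
snap('scene','s9');snap('wrist','w9');crop('s9',340,110,490,260,5,'c8')
```

```text
12.725 [604.2 213.4 132.2] 15.614938271970695 [ 0.4  0.3 -0.2]
offset cm [14.42 -0.05  0.3 ] dr [-0.06 -0.07  0.02] | mm 144.0
```

View pics/c8.png

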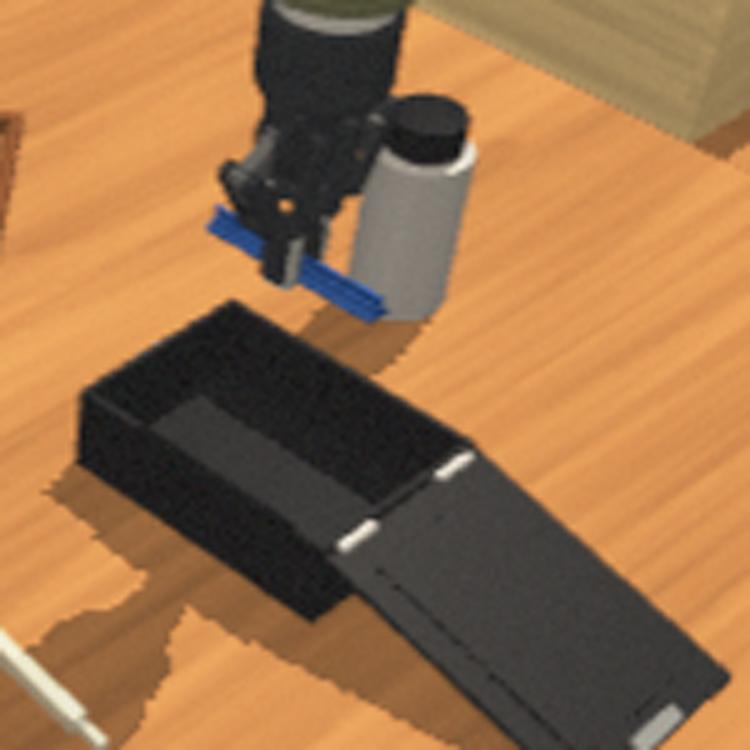

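View pics/w9.png

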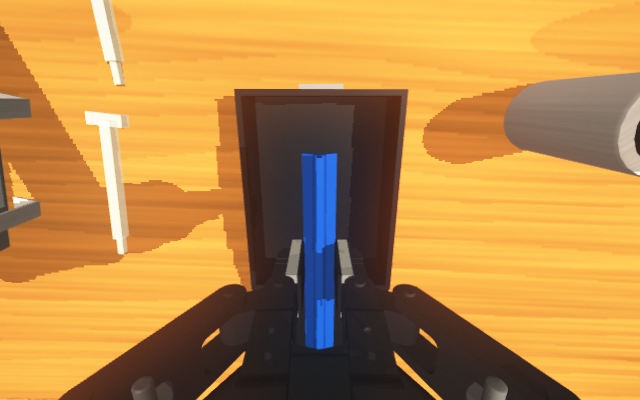

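The wrist view shows the peg held along the case's length, with the case's near rim corners at (236,90) and (407,90).

Run:
```python
from fit import *
s=load('w9')
for q in[(236,90),(407,90),(250,285),(389,285)]: print(px2w(s,*q,58).round(1))
fit([(s,(-95,-70,58),(236,90)),(s,(-95,70,58),(407,90))],[607,213,.04],0)
sc=load('scene0');print('flask cap',px2w(sc,425,135,145),'base',px2w(sc,420,172,0))
```

```text
[517.3 143.4  58. ]
[511.5 280.7  58. ]
[701.5 148.4  58. ]
[695.5 288.4  58. ]
pose [609.4 216.1] 2.43
[[-1.59, 0.08], [1.59, 0.08]]
flask cap [538.04381387 415.04440849 145.        ] base [545.43643847 417.97762301   0.        ]
```

Run:
```python
from fit import *
from plan import down
from scipy.optimize import least_squares
s=load('s6');p=np.array([587,-148.1,.6]);R=down(80.5)
for (X,Y) in [(325,290),(690,185)]:
    q=np.array(uv(X,Y,230,200,8))
    o=least_squares(lambda v:w2px(s,p+R.apply([-v[0],v[1],0]))[0]-q,[60,0]);print(o.x-[28,0],o.cost)
# s8 gap16, p=584.9,-177.7,138.2
s=load('s8');p=np.array([584,-177.7,138.])
for (X,Y) in [(230,225),(552,155)]:
    q=np.array(uv(X,Y,215,160,6))
    o=least_squares(lambda v:w2px(s,p+R.apply([-v[0],v[1],0]))[0]-q,[60,0]);print(o.x-[28,0],o.cost)
```

```text
[ 99.06458552 -64.42079596] 1.1723302049732314e-21
[81.09056884 64.72949786] 3.6350710512584224e-27
[102.44471558 -67.09082325] 4.985613441797082e-20
[80.75981441 67.84649236] 0.0
```

Knuckles sit 80+ mm above the tips, so they clear the rim. Lowering into the case.

Request:
{"method": "send_rows", "body": {"offset": [[3, 0, 0.4], [4, 0, 0], [4, 0, 0], [2.5, 0, 0], [1, 0, 0]], "dr": [[0, 0, 0], [0, 0, 0], [0, 0, 0], [0, 0, 0], [0, 0, 0]], "grip": [0, 0, 0, 0, 0]}}

```text
time: 13.45
tool_pos: [607.2, 213.3, -14.1]
tcp_rot: [-167.7, 89.8, -165.2]
ft_force: [-0.4, -0.7, -0.3]
finger_gap: 16.1
```

Request:
{"method": "send_rows", "body": {"offset": [[0.4, 0, 0], [0.2, 0, 0], [0, 0, 0]], "dr": [[0, 0, 0], [0, 0, 0], [0, 0, 0]], "grip": [0, 0, 0]}}

```text
time: 13.82
tool_pos: [609.5, 214.3, -16.8]
tcp_rot: [12.7, 89.9, 15.3]
ft_force: [0.3, -0.2, -0.3]
finger_gap: 16.0
```

Request:
{"method": "send_rows", "body": {"offset": [[0.3, 0, 0], [0, 0, 0], [0, 0, 0], [0, 0, 0], [0, 0, 0]], "dr": [[0, 0, 0], [0, 0, 0], [0, 0, 0], [0, 0, 0], [0, 0, 0]], "grip": [0, 0, 25, 35, 40]}}

```text
time: 14.45
tool_pos: [608.7, 214.1, -20.9]
tcp_rot: [19.9, 90.0, 22.5]
ft_force: [-0.1, 1.0, 0.1]
finger_gap: 33.9
```

Request:
{"method": "send_rows", "body": {"offset": [[0, 0, 0], [-3, 0, 0], [-4, 0, 0], [-5, 0, 0], [-3, 0, 0]], "dr": [[0, 0, 0], [0, 0, 0], [0, 0, 0], [0, 0, 0], [0, 0, 0]], "grip": [40, 40, 40, 40, 40]}}

```text
time: 15.08
tool_pos: [609.9, 214.4, 132.4]
tcp_rot: [12.8, 89.8, 15.4]
ft_force: [0.2, 0.2, 0.9]
finger_gap: 34.3
```

Run:
```python
from plan import *
s=r.sense();print(s['time'],s['tool_pos'].round(1),s['finger_gap'],s['ft_force'].round(1))
snap('wrist','w10');snap('scene','s10')
# lug targets
for c,y in(((583,-172),-10),):
    a=np.radians(180+36.38+y); L=np.array([*c])+136*np.array([np.cos(a),np.sin(a)]); print('lug',L, 'jaw',y+36.38+90)
    togo([L[0],L[1],130],down(y+36.38+90)); togo([L[0],L[1],130],down(y+36.38-90))
```

```text
15.075 [609.9 214.4 132.4] 34.264332412555376 [0.2 0.2 0.9]
lug [ 461.16209988 -232.4278586 ] jaw 116.38
offset cm [  0.24 -44.   -17.07] dr [-23.78   0.49  -0.  ] | mm 471.0
offset cm [  0.24 -44.   -17.07] dr [ 1.5622e+02 -1.0000e-02 -6.8000e-01] | mm 471.0
```

View pics/w10.png

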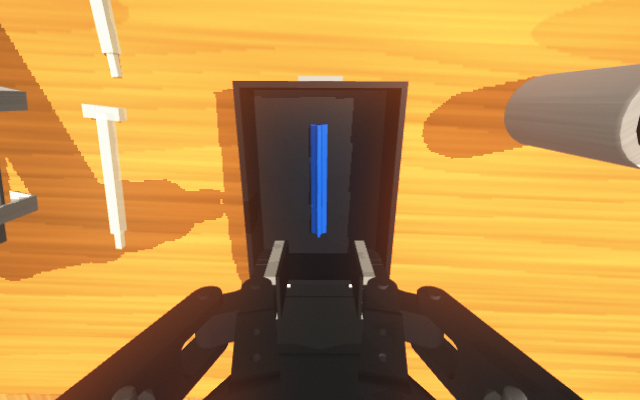

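View pics/s10.png

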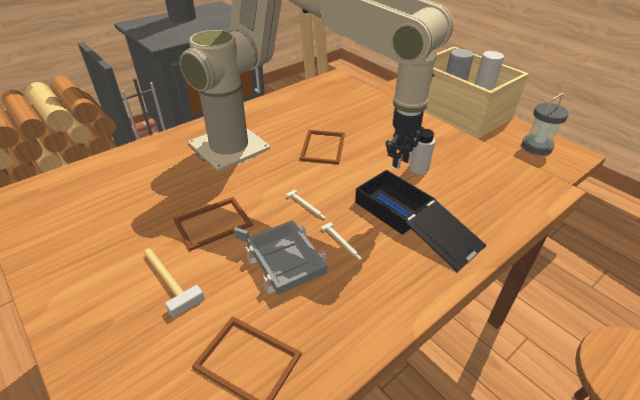

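The peg lies in the middle of the case (wrist 319,180), let go. On to the lug.

Request:
{"method": "send_rows", "body": {"offset": [[0, -3.5, -1.4], [0, -4.7, -1.8], [0, -4.7, -1.8], [0, -4.7, -1.8], [0, -4.7, -1.8]], "dr": [[0, 0, 0], [0, 0, 0], [0, 0, 0], [0, 0, 0], [0, 0, 0]], "grip": [40, 40, 40, 40, 40]}}

```text
time: 15.8
tool_pos: [531.5, -14.0, 127.7]
tcp_rot: [173.5, 89.9, 176.2]
ft_force: [1.4, -0.6, -0.0]
finger_gap: 33.7
```

Request:
{"method": "send_rows", "body": {"offset": [[0, -4.7, -1.8], [0, -4.7, -1.8], [0, -4.7, -1.8], [0, -4.5, -1.8], [0, -3.1, -1.3]], "dr": [[0, 0, 0], [0, 0, 0], [0, 0, 0], [0, 0, 0], [-8, 0, 0]], "grip": [40, 40, 40, 40, 40]}}

```text
time: 16.42
tool_pos: [456.3, -234.8, 127.8]
tcp_rot: [145.9, 89.9, 156.6]
ft_force: [0.3, -0.3, 0.2]
finger_gap: 34.1
```

Request:
{"method": "send_rows", "body": {"offset": [[0, 0, 0], [0, 0, 0], [0, 0, 0]], "dr": [[-8, 0, 0], [-7.8, 0, 0], [0, 0, 0]], "grip": [40, 40, 40]}}

```text
time: 16.8
tool_pos: [457.1, -233.0, 127.8]
tcp_rot: [121.0, 89.9, 147.4]
ft_force: [-0.2, -0.5, 0.3]
finger_gap: 34.0
```

Run:
```python
from plan import *
s=r.sense();print(s['time'],s['tool_pos'].round(1),s['finger_gap'],s['ft_force'].round(1))
togo([461.2,-232.4,12],down(116.4))
snap('wrist','w11');snap('scene','s11');crop('s11',200,170,330,290,6,'c8')
```

```text
16.8 [ 457.1 -233.   127.8] 33.96364006985323 [-0.2 -0.5  0.3]
offset cm [11.58 -0.14  0.4 ] dr [-0.06 -0.05 -0.08] | mm 115.0
```

View pics/w11.png

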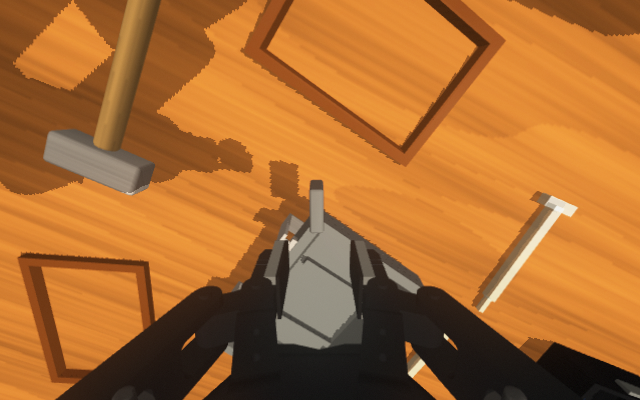

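View pics/c8.png

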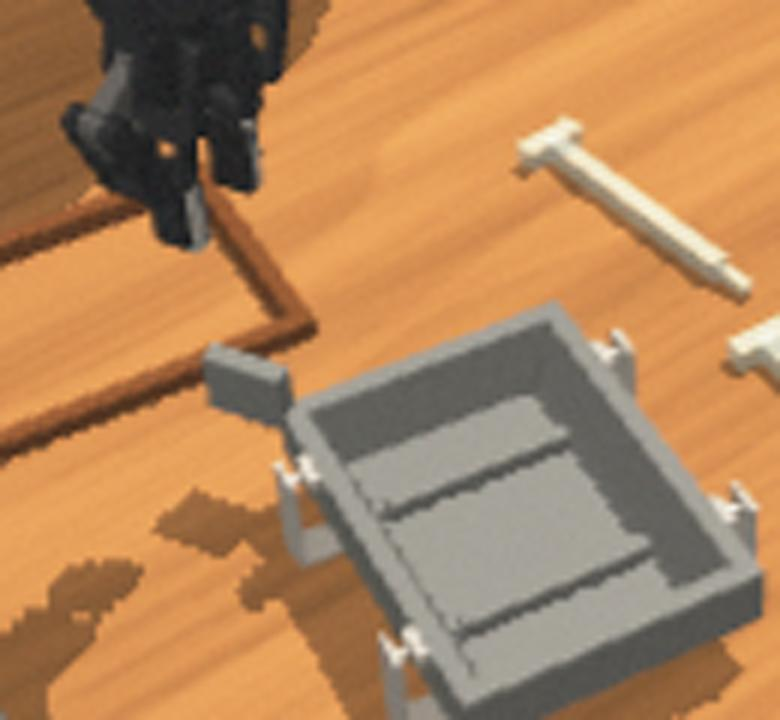

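The lug (wrist 316,207) is centred between the fingers (277 and 357), and the tray looks undisturbed. Measuring the lug top before descending.

Run:
```python
from fit import *
crop('w11',270,160,370,290,6,'c9')
```

```text
(no output)
```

View pics/c9.png

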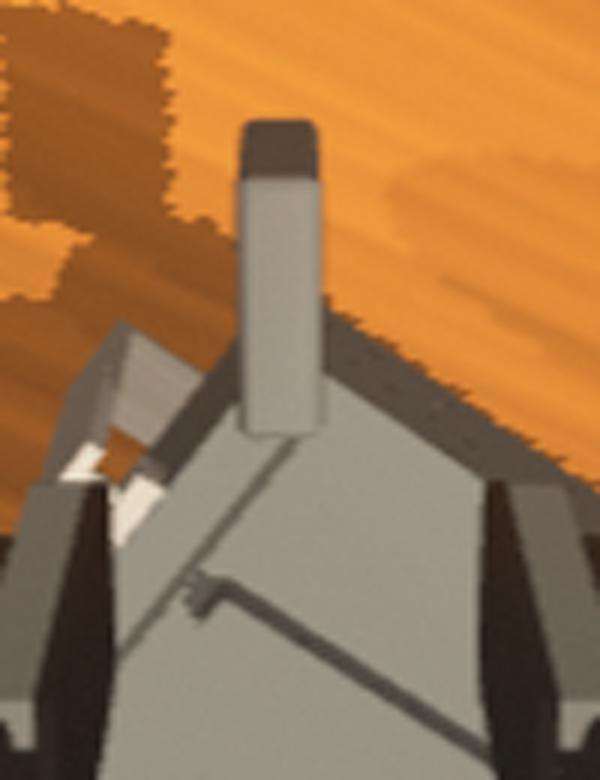

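Run:
```python
from fit import *
s=load('w11');E=lambda X,Y:uv(X,Y,270,160,6)
a=px2w(s,*E(282,178),75);b=px2w(s,*E(284,434),75);print(a,b,(a+b)/2,np.linalg.norm(a-b),np.degrees(np.arctan2(*(b-a)[1::-1])))
```

```text
[ 446.14657843 -240.04738343   75.        ] [ 480.48265967 -222.86086157   75.        ] [ 463.31461905 -231.4541225    75.        ] 38.39717448935865 26.58971722631332
```

The lug measures 38 mm long at 26.6°, as expected. Descending and gripping it.

Request:
{"method": "send_rows", "body": {"offset": [[3, -0.1, 0.3], [4, 0, 0], [3, 0, 0], [1.5, 0, 0], [0, 0, 0]], "dr": [[0, 0, 0], [0, 0, 0], [0, 0, 0], [0, 0, 0], [0, 0, 0]], "grip": [40, 40, 40, 40, 40], "force": 110}}

```text
time: 17.52
tool_pos: [460.1, -232.2, 13.1]
tcp_rot: [121.5, 89.9, 147.9]
ft_force: [-0.2, 0.9, 0.6]
finger_gap: 34.1
```

Run:
```python
from plan import *
s=r.sense();print(s['time'],s['tool_pos'].round(1),s['finger_gap'],s['ft_force'].round(1))
snap('scene','s12');crop('s12',200,170,330,290,6,'c8')
```

```text
17.525 [ 460.1 -232.2   13.1] 34.08618634300946 [-0.2  0.9  0.6]
```

View pics/c8.png

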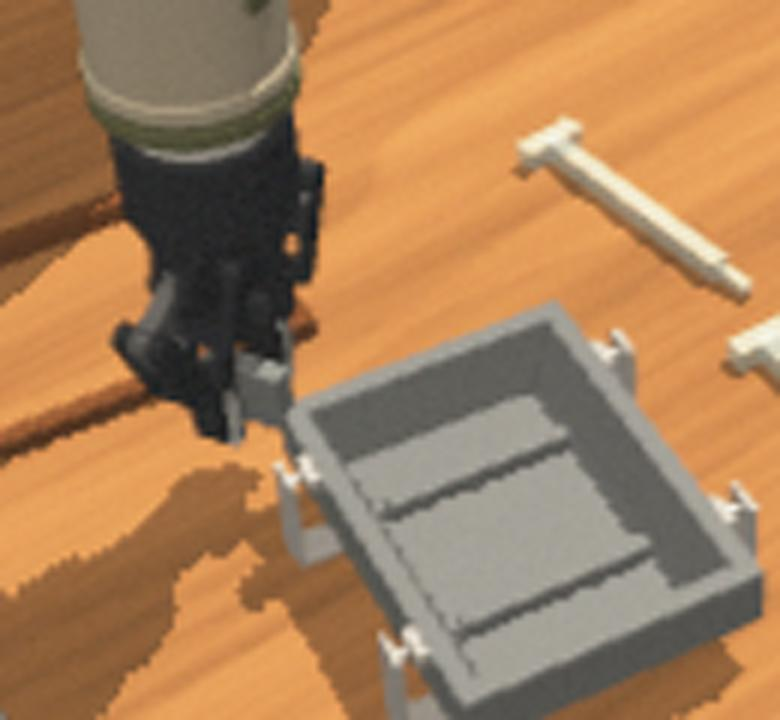

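The fingers straddle the lug, with the near tip at crop (235,440) just below the lug's underside. Closing at 110 N.

Request:
{"method": "send_rows", "body": {"offset": [[0, 0, 0], [0, 0, 0], [0, 0, 0], [0, 0, 0], [0, 0, 0]], "dr": [[0, 0, 0], [0, 0, 0], [0, 0, 0], [0, 0, 0], [0, 0, 0]], "grip": [25, 10, 0, 0, 0], "force": 110}}

```text
time: 18.2
tool_pos: [462.0, -233.5, 15.8]
tcp_rot: [-58.5, 89.9, -32.1]
ft_force: [-1.3, 1.2, 5.3]
finger_gap: 10.2
```

```bash
cat > tilt.py <<'E'
from plan import *
# tray pose and tilt about far corner's axis
c=np.array([583,-172,20.]);y0=np.radians(-10)
RT=Ro.from_euler('z',y0)
far=c+RT.apply([95,70,22])
dg=RT.apply(np.array([95,70,0])/118.0)   # toward far corner
ax=np.cross([0,0,1],dg)  # rot about ax by +theta: dg -> -z (far down) ; lug (-dg) -> up
def tilted(theta,p,R,lift=0):
    Q=Ro.from_rotvec(ax*np.radians(theta)); return far+Q.apply(p-far)+[0,0,lift], Q*R
E
python3 - <<'E'
from tilt import *
s=r.sense();print(s['time'],s['tool_pos'].round(1),s['finger_gap'],s['ft_force'].round(1),far,ax)
p,R=pose(); p0,R0=p,R
for th in (1.5,3,4.5,6,7.5,9):
    q,S=tilted(th,p0,R0); togo(q,S,p,R); print(th,q.round(1)); p,R=q,S
E
```

```text
18.2 [ 462.  -233.5   15.8] 10.246709364440678 [-1.3  1.2  5.3] [ 688.71210897 -119.56003417   42.        ] [-0.44440649  0.89586533  0.        ]
offset cm [-0.67 -0.   -0.06] dr [-0.   1.5  0. ] | mm 6.0
1.5 [ 461.5 -233.8   22.4]
offset cm [-0.67 -0.   -0.06] dr [-0.   1.5  0. ] | mm 6.0
3 [ 461.1 -234.    29.1]
offset cm [-0.67 -0.   -0.06] dr [-0.   1.5  0. ] | mm 6.0
4.5 [ 460.9 -234.1   35.7]
offset cm [-0.67 -0.   -0.06] dr [-0.   1.5  0. ] | mm 6.0
6 [ 460.8 -234.1   42.4]
offset cm [-0.67 -0.   -0.06] dr [-0.   1.5  0. ] | mm 6.0
7.5 [ 460.9 -234.1   49.1]
offset cm [-0.67 -0.   -0.06] dr [-0.   1.5  0. ] | mm 6.0
9 [ 461.1 -233.9   55.8]
```

Request:
{"method": "send_rows", "body": {"offset": [[-0.67, 0, -0.06], [-0.67, 0, -0.06], [-0.67, 0, -0.06], [0, 0, 0], [0, 0, 0]], "dr": [[0, 1.5, 0], [0, 1.5, 0], [0, 1.5, 0], [0, 0, 0], [0, 0, 0]], "grip": [0, 0, 0, 0, 0]}}

```text
time: 18.82
tool_pos: [459.8, -233.9, 34.4]
tcp_rot: [-179.5, 85.5, -153.1]
ft_force: [-2.0, -3.9, 2.8]
finger_gap: 10.2
```

Run:
```python
from plan import *
s=r.sense();print(s['time'],s['tool_pos'].round(1),s['finger_gap'],s['ft_force'].round(1),s['wrist_torque'].round(2))
snap('scene','s13');crop('s13',200,170,330,290,6,'c8')
```

```text
18.825 [ 459.8 -233.9   34.4] 10.162431766872187 [-2.  -3.9  2.8] [-0.53 -0.15 -0.38]
```

View pics/c8.png

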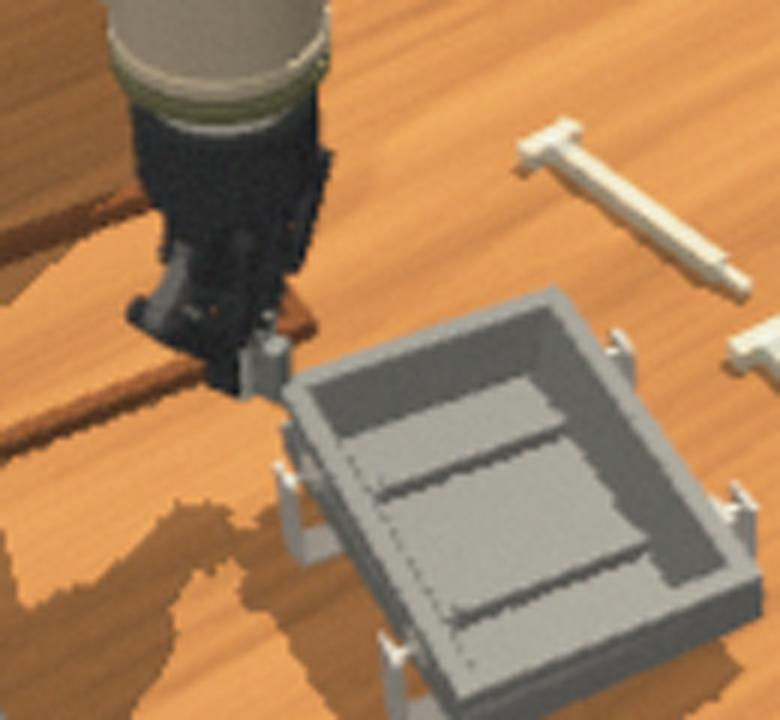

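The lug corner has clearly risen (crop 290,385) while the far corner (760,572) is still down. I'll keep peeling about the far corner.

Request:
{"method": "send_rows", "body": {"offset": [[-0.67, 0, -0.06], [-0.67, 0, -0.06], [-0.89, 0, -0.08], [-0.89, 0, -0.08], [-0.89, 0, -0.08]], "dr": [[0, 1.5, 0], [0, 1.5, 0], [0, 2, 0], [0, 2, 0], [0, 2, 0]], "grip": [0, 0, 0, 0, 0]}}

```text
time: 19.5
tool_pos: [461.5, -232.7, 75.0]
tcp_rot: [-179.9, 76.3, -153.5]
ft_force: [-2.2, -3.7, 1.4]
finger_gap: 10.5
```

Request:
{"method": "send_rows", "body": {"offset": [[-0.67, 0, -0.06], [0, 0, 0], [0, 0, 0]], "dr": [[0, 1.5, 0], [0, 0, 0], [0, 0, 0]], "grip": [0, 0, 0]}}

```text
time: 19.88
tool_pos: [462.6, -232.1, 81.1]
tcp_rot: [-179.9, 75.0, -153.5]
ft_force: [-0.3, -4.3, 0.5]
finger_gap: 10.6
```

Run:
```python
from plan import *
s=r.sense();print(s['time'],s['tool_pos'].round(1),s['finger_gap'],s['ft_force'].round(1),s['wrist_torque'].round(2))
snap('scene','s14');crop('s14',200,170,330,290,6,'c8')
p,R=pose()
togo(p+[0,0,60],R)
```

```text
19.875 [ 462.6 -232.1   81.1] 10.55307576329063 [-0.3 -4.3  0.5] [-0.67 -0.17 -0.49]
offset cm [-5.79 -0.   -1.56] dr [0. 0. 0.] | mm 60.0
```

View pics/c8.png

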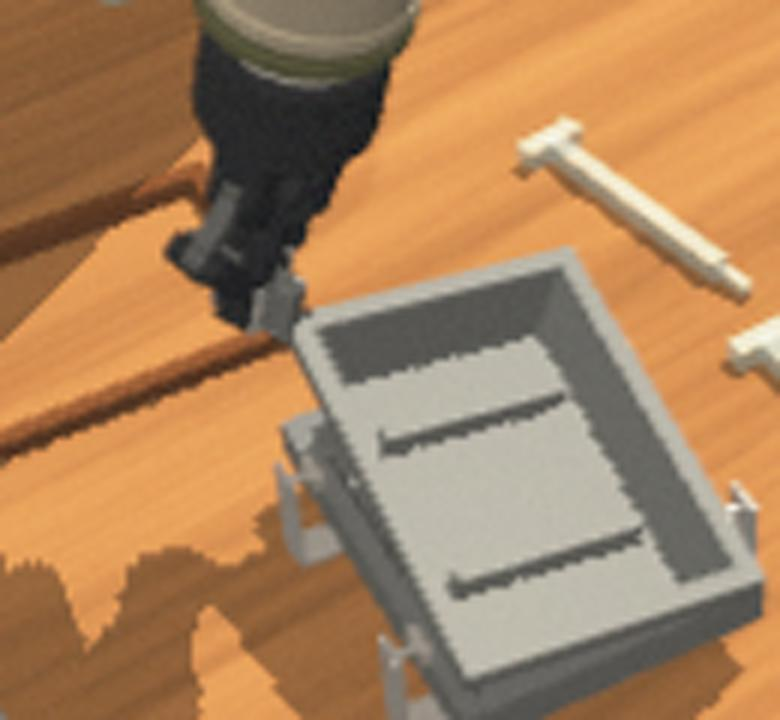

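The tray is tilted about 15°, the far corner is still at crop (760,580), and the second tray's rim is visible in place at (300,430). Lifting straight up, slowly.

Request:
{"method": "send_rows", "body": {"offset": [[-0.5, 0, -0.13], [-0.97, 0, -0.26], [-0.97, 0, -0.26], [-0.97, 0, -0.26], [-0.97, 0, -0.26]], "dr": [[0, 0, 0], [0, 0, 0], [0, 0, 0], [0, 0, 0], [0, 0, 0]], "grip": [0, 0, 0, 0, 0]}}

```text
time: 20.55
tool_pos: [462.7, -231.9, 127.2]
tcp_rot: [-180.0, 75.0, -153.5]
ft_force: [-0.2, 0.1, -1.9]
finger_gap: 10.3
```

Request:
{"method": "send_rows", "body": {"offset": [[-1.5, 0, -0.4], [-1.5, 0, -0.4], [-1.5, 0, -0.4], [0, 0, 0], [0, 0, 0]], "dr": [[0, 0, 0], [0, 0, 0], [0, 0, 0], [0, 0, 0], [0, 0, 0]], "grip": [0, 0, 0, 0, 0]}}

```text
time: 21.18
tool_pos: [462.4, -231.9, 172.5]
tcp_rot: [179.9, 75.0, -153.7]
ft_force: [-0.6, 0.5, -0.6]
finger_gap: 10.2
```

Run:
```python
from plan import *
s=r.sense();print(s['time'],s['tool_pos'].round(1),s['finger_gap'],s['ft_force'].round(1),s['wrist_torque'].round(2))
snap('scene','s15');crop('s15',190,120,330,290,4.5,'c8');snap('wrist','w15')
```

```text
21.175 [ 462.4 -231.9  172.5] 10.173633078227468 [-0.6  0.5 -0.6] [-0.04 -0.07  0.03]
```

View pics/c8.png

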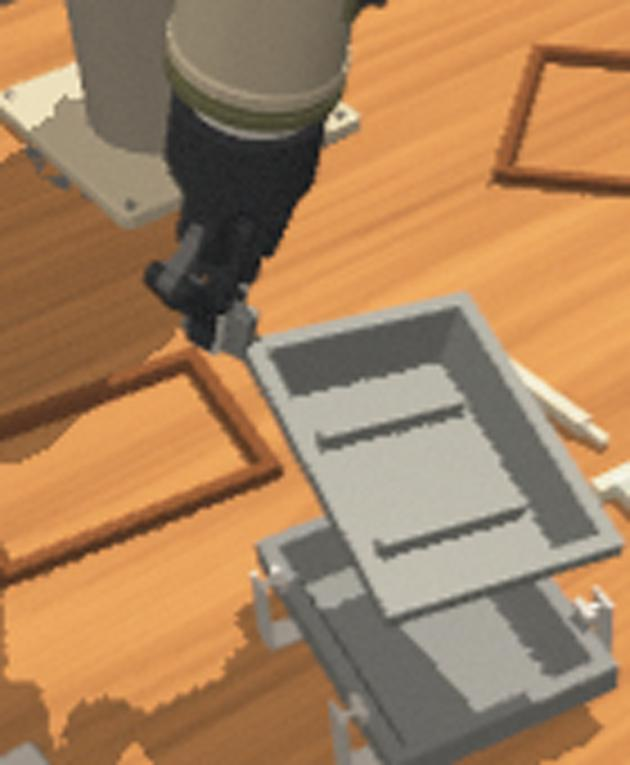

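View pics/w15.png

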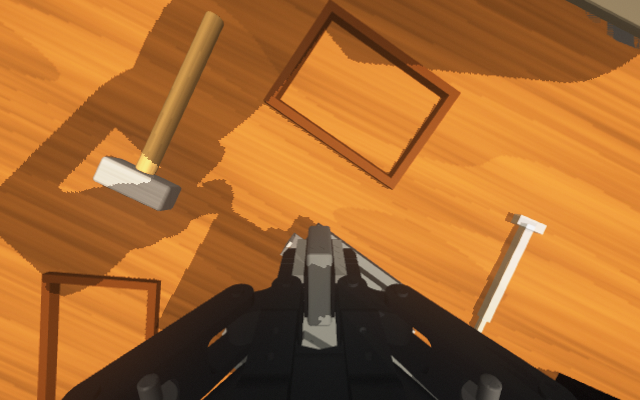

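The tray is free, held by the lug, and the second tray and clips are still in place below. Levelling it, then carrying to the case.

Request:
{"method": "send_rows", "body": {"offset": [[0, 0, 0], [0, 0, 0], [0, 0, 0], [0, 0, 0]], "dr": [[0, -5, 0], [0, -5, 0], [0, -5, 0], [0, 0, 0]], "grip": [0, 0, 0, 0]}}

```text
time: 21.78
tool_pos: [461.3, -232.6, 172.5]
tcp_rot: [142.9, 90.0, 169.1]
ft_force: [0.3, -0.1, -1.1]
finger_gap: 10.3
```

Run:
```python
from plan import *
s=r.sense();print(s['time'],s['tool_pos'].round(1),s['finger_gap'],s['ft_force'].round(1))
a=np.radians(180+36.38+2.4); L=np.array([608.5,214.5])+136*np.array([np.cos(a),np.sin(a)]); print(L)
togo([*L,150],down(128.8)); p,R=pose(); togo([*L,150],R)
snap('scene','s16');crop('s16',190,100,330,260,4.5,'c8')
```

```text
21.775 [ 461.3 -232.6  172.5] 10.33319126365237 [ 0.3 -0.1 -1.1]
[502.48029649 129.31888432]
offset cm [ 2.25 30.63 19.71] dr [-12.53  -0.02  -0.02] | mm 364.0
offset cm [ 2.25 30.63 19.71] dr [0. 0. 0.] | mm 364.0
```

View pics/c8.png

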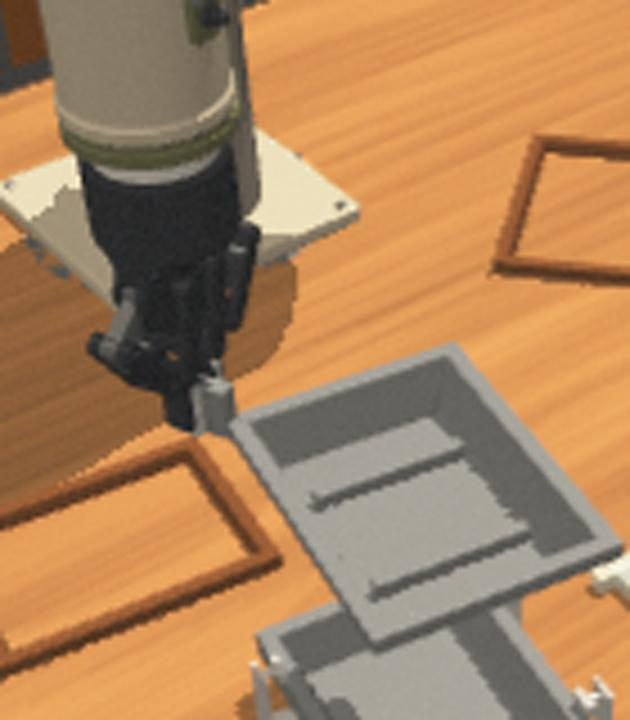

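Request:
{"method": "send_rows", "body": {"offset": [[0, 1.5, 1], [0, 3, 1.9], [0, 3, 1.9], [0, 3.5, 2.2], [0, 3.5, 2.3]], "dr": [[0, 0, 0], [0, 0, 0], [0, 0, 0], [0, 0, 0], [0, 0, 0]], "grip": [0, 0, 0, 0, 0]}}

```text
time: 22.45
tool_pos: [481.3, -58.1, 172.6]
tcp_rot: [163.6, 89.9, -170.0]
ft_force: [0.1, 0.4, -1.3]
finger_gap: 10.7
```

Request:
{"method": "send_rows", "body": {"offset": [[0, 3.5, 2.3], [0, 3.5, 2.3], [0, 3.5, 2.3], [0, 3, 1.9], [0, 2.6, 1.6]], "dr": [[0, 0, 0], [0, 0, 0], [0, 0, 0], [0, 0, 0], [0, 0, 0]], "grip": [0, 0, 0, 0, 0]}}

```text
time: 23.08
tool_pos: [502.3, 132.7, 172.4]
tcp_rot: [-179.3, 89.9, -152.7]
ft_force: [0.2, 0.4, -1.3]
finger_gap: 10.5
```

Request:
{"method": "send_rows", "body": {"offset": [[0, 0, 0], [0, 0, 0], [0, 0, 0], [0, 0, 0], [0, 0, 0]], "dr": [[-4, 0, 0], [-5, 0, 0], [-3.5, 0, 0], [0, 0, 0], [0, 0, 0]], "grip": [0, 0, 0, 0, 0]}}

```text
time: 23.7
tool_pos: [502.6, 130.4, 172.6]
tcp_rot: [167.2, 90.0, -153.9]
ft_force: [-0.8, -0.3, -1.3]
finger_gap: 10.5
```

Run:
```python
from plan import *
s=r.sense();print(s['time'],s['tool_pos'].round(1),s['finger_gap'],s['ft_force'].round(1),s['wrist_torque'].round(2))
togo([502.5,129.3,95],down(128.8))
snap('scene','s17');crop('s17',310,100,480,260,4.5,'c8');snap('wrist','w17');snap('top','t17');crop('t17',210,80,310,220,4.5,'c9')
```

```text
23.7 [502.6 130.4 172.6] 10.47441569861777 [-0.8 -0.3 -1.3] [-0.11  0.11 -0.04]
offset cm [ 7.76 -0.08 -0.08] dr [ 0.08 -0.05 -0.01] | mm 77.0
```

View pics/c8.png

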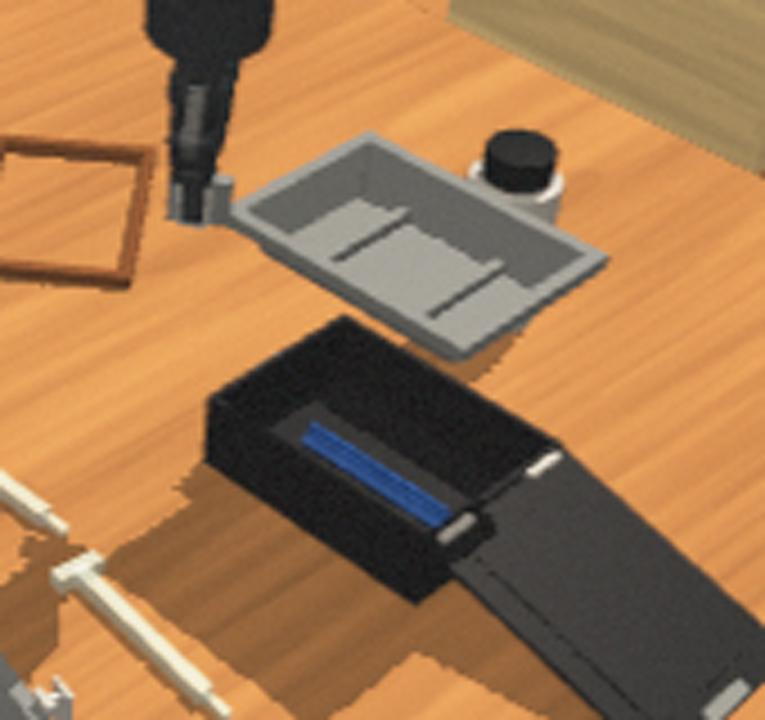

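View pics/c9.png

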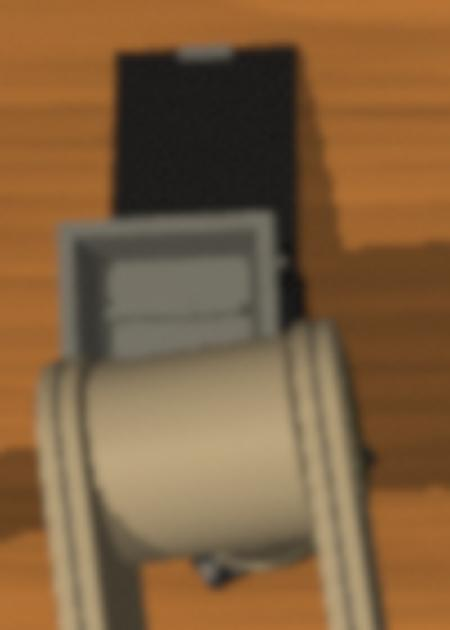

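View pics/w17.png

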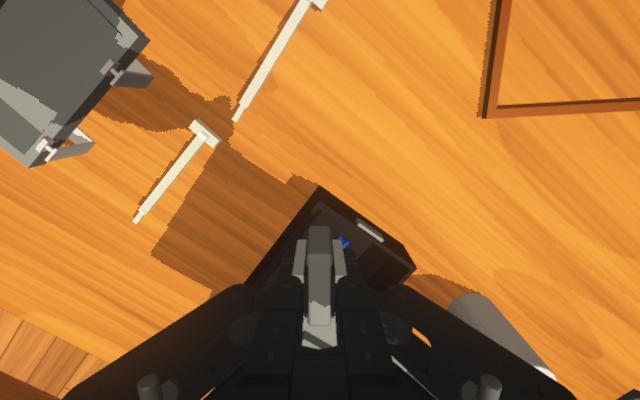

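The tray is over the case and aligned, with the peg below in the case. Lowering to a few centimetres above the rim, then measuring.

Request:
{"method": "send_rows", "body": {"offset": [[1, 0, 0], [2, 0, 0], [2.2, 0, 0], [1.5, 0, 0], [0.8, 0, 0]], "dr": [[0, 0, 0], [0, 0, 0], [0, 0, 0], [0, 0, 0], [0, 0, 0]], "grip": [0, 0, 0, 0, 0]}}

```text
time: 24.48
tool_pos: [502.3, 129.5, 96.6]
tcp_rot: [151.2, 89.9, -169.9]
ft_force: [-0.5, -0.3, -1.7]
finger_gap: 10.3
```

Request:
{"method": "send_rows", "body": {"offset": [[0, 0, 0], [0, 0, 0], [0, 0, 0]], "dr": [[0, 0, 0], [0, 0, 0], [0, 0, 0]], "grip": [0, 0, 0]}}

```text
time: 24.85
tool_pos: [503.6, 129.8, 98.8]
tcp_rot: [-30.2, 89.9, 8.7]
ft_force: [0.3, 0.6, -0.5]
finger_gap: 10.4
```

Run:
```python
from plan import *
s=r.sense();print(s['time'],s['tool_pos'].round(1),s['finger_gap'],s['ft_force'].round(1),s['wrist_torque'].round(2))
snap('scene','s18');crop('s18',340,110,460,240,6,'c8');snap('top','t18');crop('t18',215,110,295,220,5.4,'c9')
```

```text
24.85 [503.6 129.8  98.8] 10.375829381879193 [ 0.3  0.6 -0.5] [-0.14  0.11  0.03]
```

View pics/c8.png

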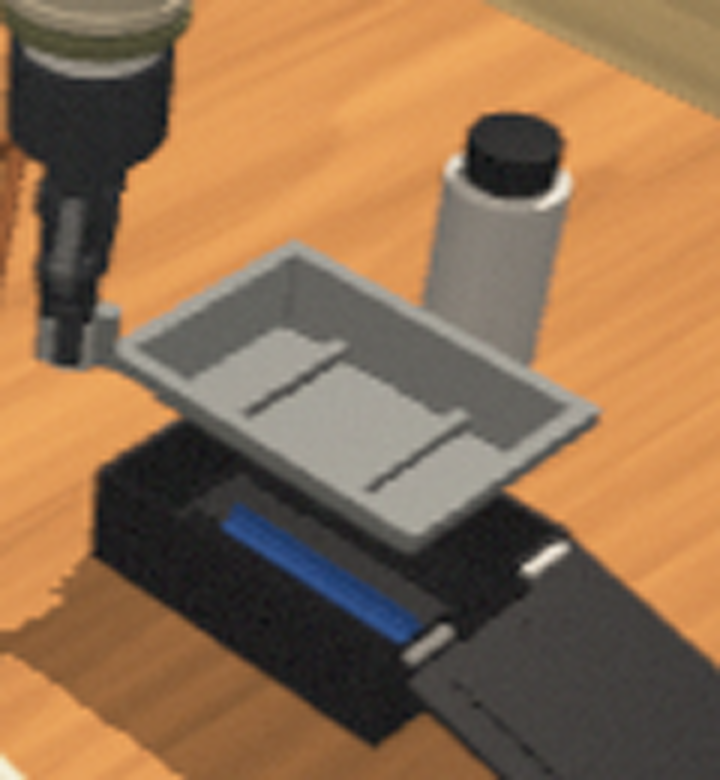

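View pics/c9.png

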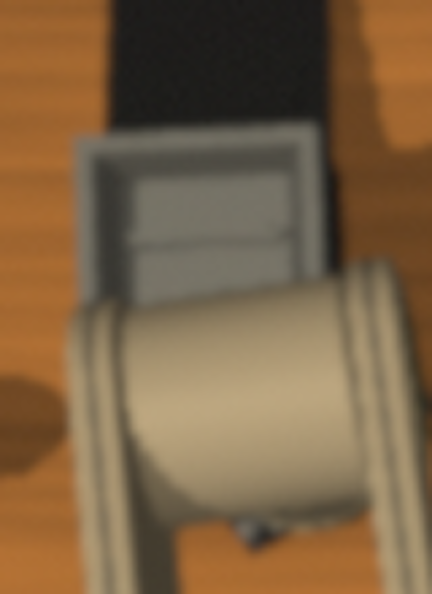

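```bash
cat > fit6.py <<'E'
from fit import *
from scipy.spatial.transform import Rotation as Ro
def fit6(obs,p0):
    W=lambda p,m: Ro.from_euler('zyx',p[3:]).apply(m)+p[:3]*100
    f=lambda p: np.concatenate([(w2px(s,W(p,np.array(m,float)))[0]-q) for s,m,q in obs])
    o=least_squares(f,p0); C=np.linalg.inv(o.jac.T@o.jac); print((o.x[:3]*100).round(1),np.degrees(o.x[3:]).round(2),'sd/px',(np.sqrt(np.diag(C))*[100]*3)[0:3] if 0 else (np.sqrt(np.diag(C))*np.array([100,100,100,57.3,57.3,57.3])).round(2)); print(f(o.x).reshape(-1,2).round(2).tolist())
E
python3 - <<'E'
from fit6 import *
s=load('s18');t=load('t18')
C=lambda X,Y:uv(X,Y,340,110,6);A=lambda X,Y:uv(X,Y,215,110,5.4)
o=[(s,(-95,70,32),C(297,240)),(s,(95,70,32),C(600,408)),(s,(95,-70,32),C(412,540)),(s,(-95,-70,32),C(118,350)),
(t,(95,70,32),A(77,138)),(t,(95,-70,32),A(320,122))]
fit6(o,[6.08,2.14,1.0,0.04,0,0]); fit6(o[:4],[6.08,2.14,1.0,0.04,0,0])
# same camera reading on the initial tray, for the known-level nest
s=load('scene0');C=lambda X,Y:uv(X,Y,225,210,6)
fit6([(s,(-95,70,32),C(403,62)),(s,(95,70,32),C(610,335)),(s,(95,-70,32),C(320,467)),(s,(-95,-70,32),C(140,168))],[5.8,-1.7,.2,-.17,0,0])
E
```

```text
[608.5 215.  101.2] [ 2.2  -0.24  0.09] sd/px [1.59 2.32 2.4  0.82 1.19 1.44]
[[0.15, 0.03], [0.68, 0.36], [0.5, -0.04], [-1.65, -0.14], [-0.23, -0.53], [-0.16, 0.59]]
[590.9 239.3  79.5] [2.4 0.6 1.3] sd/px [11.09 14.8  13.52  1.09  1.47  1.68]
[[0.47, -0.1], [-0.37, 0.07], [0.33, -0.1], [-0.42, 0.13]]
[ 556.  -156.   -15.3] [-9.33  2.4   0.71] sd/px [12.48  8.37 15.91  0.89  1.8   1.99]
[[0.42, -0.02], [-0.3, -0.01], [0.26, -0.02], [-0.36, 0.05]]
```

Fit: tray at (608.5, 215, z 101), yaw 2.2°, level to 0.3°, which matches the case. Now checking the nest and the rest of the scene.

Run:
```python
from h import *
crop('s18',225,205,345,305,6,'c10')
s=load('s18')
import numpy as np
from fit import Rz
for n,sx in(('s18',1),):
    for m in [(-95,-70),(95,-70),(95,70),(-95,70)]:
        P=Rz(np.radians(-10))@np.array([*m,32.])+[583,-172,10]; print(m,((w2px(s,P)[0]-[225,205]+.5)*6).round())
a=cv2.imread('pics/scene0.png').astype(int);b=cv2.imread('pics/s18.png').astype(int)
for n,(x0,y0,x1,y1) in dict(mallet=(135,240,210,320),pegA=(280,185,330,222),pegB=(315,218,365,265)).items():
    print(n,np.abs(a-b)[y0:y1,x0:x1].mean().round(1))
```

```text
(-95, -70) [137. 211.]
(95, -70) [320. 511.]
(95, 70) [620. 378.]
(-95, 70) [414. 104.]
mallet 2.2
pegA 3.6
pegB 14.9
```

View pics/c10.png

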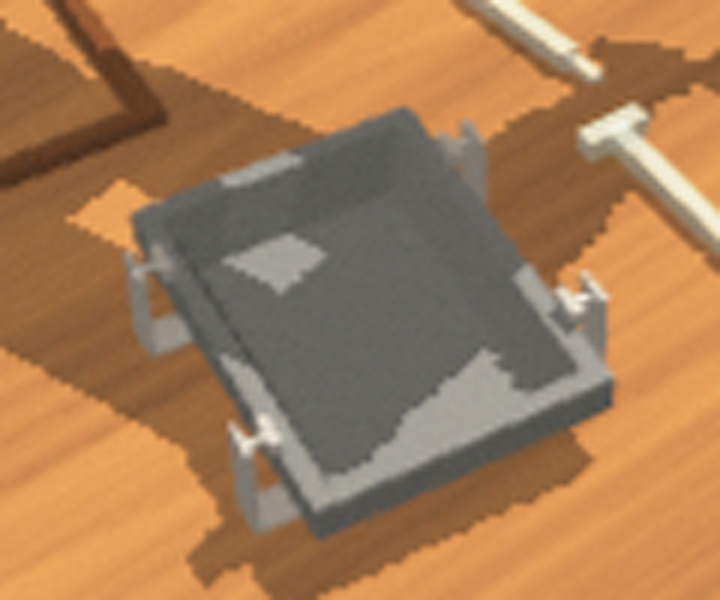

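View pics/s18.png

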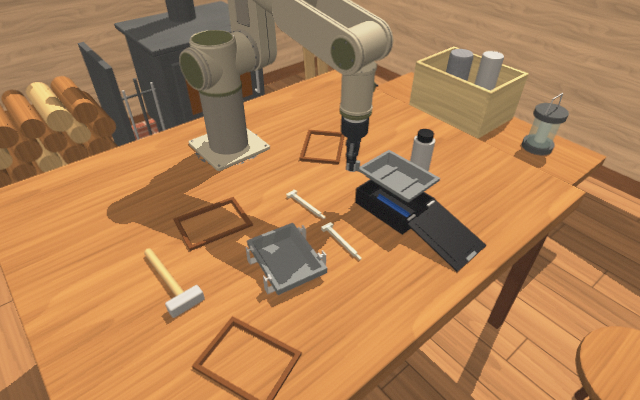

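The second tray's corners are within 2 px of where they should be. The mallet, pegs and flask are unmoved, and pegB's image difference comes from the arm's shadow. Handing in.

Run:
```python
from plan import *
s=r.sense();print(s['time'],s['tool_pos'].round(1),s['finger_gap'],np.abs(s['qd']).max())
print(workorder.hand_in())
```

```text
24.95 [503.4 129.8  98.5] 10.3188547898013 0.19761219722496545
the job is handed in; nothing more can be done
None
```

I moved the Y-peg into the case, then peeled the top tray up at its lug about the far corner. I lifted it clear, levelled it, and handed the job in at 25 s with the tray held over the case. The hand-in reports no verdict.

**First peg grasp missed:** the fingers closed on air above the peg. Two camera views and a touch on the tray floor showed the real fingertips about 28 mm behind the reported TCP, contrary to the given tool frame. The touch read 15 N, then 30 N at the wrist. I corrected every later move for the 28 mm, and the second grasp held.

**Last checks:**

| Item | Result |
|---|---|
| Tray pose, from two cameras | (608.5, 215) mm, underside about 101 mm above the table (43 mm above the rim), yaw 2.2°, level within about 0.3° (about 1.3° uncertainty) |
| Case pose | about (608.5, 214.5) mm, yaw 2.4° |
| Peel | at 4.5° tilt the lug corner was up about 18 mm by calculation and clearly raised in the picture; the far corner was still down |
| Y-peg | lying in the case, let go |
| Second tray | rim corners within about 2 px of their expected places |
| Mallet, flask, clear pegs | look unmoved in the scene picture |

**Disagreements:**
- **Case position:** single-view estimates of the case differed by about 5 mm, well inside the 20 mm allowed.
- **Tray fit:** a fit to the scene camera alone was poorly determined, about 30 mm off sideways and 22 mm low. I relied on the fit using both cameras.
- **Finger opening:** it read 1–2 mm less than the true width of the peg and the lug.

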